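# Mount the grinder head and tighten its clamp screw

## Robot

A 7-joint arm with a two-finger parallel gripper is mounted at the origin on the work surface. World frame = base frame: x ahead of the robot, y to its left, z up, the work surface at z = 0. Lengths are in m, angles in rad, forces in N, time in s.
With the tool pointing down it reaches from about 0.425 to 1.025 m from the base axis. Payload 9.4 kg.
Tool frame: the origin (TCP) lies at the very end of the fingers, on their centre line; the grasp point (between the pads) lies 19 mm behind it; z points along the fingers, y is the direction in which the jaws open and shut (so a half turn about z gives the same grasp; the last joint's range is limited). The gripper opens to 93 mm and grips with 3 to 60 N. Pads are 15 mm wide; open, the fingers measure 128 mm over their backs; the gripper's body (75 mm by 188 mm) begins 65 mm behind the grasp point.
Start: joints at [-1.228, 0.599, -0.003, 1.599, 0.002, 0.943, -0.08], TCP at [0.295, 0.662, 0.219] pointing down, gripper open.
Joint ranges: [-2.57, 2.57], [-0.35, 1.97], [-1.29, 1.29], [0.11, 2.56], [-1.05, 4.19], [0.11, 1.86], [-2.63, 2.63]. Speed limits (rad/s): [2.22, 2.22, 3.01, 3.01, 3.14, 3.14, 3.14].

## Interface

Orientations are given as a 3x3 rotation matrix whose columns are the frame's x, y, z axes.
In Python, from bench import env, capture, spotter gives the robot as it stands. The module is installed in compiled form; this text tells all that it offers.
- The arm moves only by the tool play_rows, never from a script. Its argument "increments" is a list of rows, each an object with "grip": the gripper command: -1 is shut, 1 is fully open, values between are in proportion; "linear": the shift along the tool's x, y, z in cm, a list of three; "angular": the turn, a rotation vector about the tool's x, y, z in rad, a list of three. A call has exactly 5 rows; each row shifts and turns the commanded pose from where the row before left it, along the tool's axes as they then stand; what a row does not reach is not made up. A row lasts 1/12 s, in which the tool goes at most 41.7 mm and 7.16 degrees, less where a joint would pass 70% of its speed; a pose out of reach is approached as far as the arm can. A call with a gripper value outside its range is refused whole. The fingers move at their own pace and stop on an object; the grip force is fixed at half the most. Time passes only in rows, so rows that do not move let the fingers close, or fill a call up. It gives the time, the measured TCP pose, the force and the opening at its end, in the units of the state.
- env.get_obs(): the state, without advancing time (a new reading comes with each control period).
- capture(name): name is "scene" or "top"; returns a dict with "color" (420x560x3 uint8, red, green, blue), "fx", "fy", "cx", "cy" (pixels), "T" (4x4, takes a point from camera to world coordinates). Camera axes: x right, y down, z forward; pixel columns grow to the right and rows downward; lengths in m; the calibration is good to about 2 mm. A picture is of the moment at which its call begins. There is no depth.
- env.finish_job(): hands the job in, once; it reports no verdict.
Trained networks look in a picture, given as the dict that the camera call returned (one of the last four; its "shot" number tells which), for a name from the list of things; names that differ only in an ending like _2 or _b are one class to them, and where a whole thing is asked for, a point or a joint stands for the part that bears it (a point fixed in the world has none). Each returns a list of dicts, best first, with "p" (0 to 1); they miss things now and then, are a little off and sometimes report something else, mostly with a low value. They report only what shows in the picture. A call takes as long as a camera call. They do not tell look-alikes from the thing itself.
- spotter.regions_of(picture, label): "mask" (420x560 bool, what is visible of it) and "extent" ([centre column, centre row, width, height] in pixels, round what is visible of it).
The state is a dict: "t": time; "joint_positions": joint angles; "dq": joint speeds; "joint_efforts": joint torques, N m; "ee_pos": TCP position; "eef_rot": TCP orientation; "contact_force": force on the tool from outside, world axes, zero at the start; "moment": the same for the moment, N m; "opening": finger opening in m.
Only numpy, scipy, OpenCV 4.12 (cv2) and the standard library are available. Lean on these libraries where they do the work, as an engineer would, in place of code of your own. Each camera call takes 0.05 s, during which the arm holds its last target.

## Task

Fit the grinder head onto the drive unit: with its feed tube upright, slide its square shank into the socket until the flange is fully home against the hub, and let it rest there. Then turn the T-handle on top of the hub clockwise: it first lifts the sagging head level against a light resistance; keep turning until the resistance climbs steadily and the head is clamped hand-tight, without forcing it, and let go. Leave the other things on the counter where they are.

Things in the scene. Friction and masses are not known exactly. Their poses are not given: they have to be found in the camera images.
- drive_unit: White motor unit fixed on the counter, a square cast-aluminium hub sticking out of its front. Origin on the counter below the middle of the socket mouth; +x level into the machine along the socket, z up. Hub 72 mm square, 76 mm long, top 151 mm above the counter, round boss (34 mm) on it to 163 mm. Housing from x = 100 to 370 mm, 170 mm wide, 169 mm high.
- socket_mouth (a point): Centre of the socket mouth, in the plane of the hub's front face, 115 mm above the counter; axes as the drive unit's (+x into the socket). Socket 42.6 mm square, over 70 mm deep, its mouth flared to about 50 mm in the first 5 mm.
- grinder_head: Loose cast-aluminium grinder head, about 0.75 kg, on its two feet, feed tube up. Origin at foot level below the feed tube; +x along the shank to its tip, z up. Barrel 68 mm thick along x, axis 45 mm above the feet, ring nut of 84 mm at x = -92 mm. Mounted, its x lies along the socket's x, feet 70 mm above the counter; let go with the screw slack it sags about 3 degrees; the screw lifts it level.
- tube_grip (a point): On the axis of the upright round feed tube, 104 mm above the feet: a good height to grip the tube across y. Tube 54 mm in diameter, from the barrel's top (79 mm above the feet) to 120 mm.
- flange (a point): Centre of the mating face of the two-eared flange (68 mm wide, 44 mm high), on the shank's axis, 38 mm ahead of the feed tube's axis; axes as the head's. Square shank 40 x 40 mm, from here 64 mm along +x (last 6 mm stepped down to 35 mm). Fully home this point lies at the socket mouth.
- t_handle: T-handle of the clamp screw on the hub, 48 mm behind the socket mouth. Origin in the middle of the bar on the vertical screw axis, 219 mm above the counter when backed right off; x along the bar, z up. Steel bar 90 mm long, 14 mm thick, black 21 mm balls on its ends; only the 12 mm screw below it. Clockwise from above tightens; sinks 16 mm a turn. Starts backed off by an unknown part of a turn.
- clamp_screw: Screw with an 18 mm pad, hidden in the hub, that presses on the shank's top. Origin in the bar's middle. Sinks with the handle, does not turn. Handle torque: free drag about 0.3 N m; up to 0.1 more while it lifts the sagging head level (about 0.8 rad: not clamped yet); then it climbs by about 0.4 N m per rad. Tight is 0.15 to 0.25 above the free drag; 0.35 above is forced. It stays where left.
- pusher: White plastic food pusher, 180 mm tall, 50 mm thick, standing; a bystander.
- spare_plate: Perforated steel disc, 66 mm diameter, 8 mm thick, lying flat; a bystander.
- syrup_orange: Orange squeeze bottle with white spout, 64 mm diameter, about 225 mm tall; a bystander.
- syrup_dark: Dark brown squeeze bottle with black spout, 54 mm diameter, about 195 mm tall; a bystander.
- food_boat: White paper-board food tray, 160 x 110 x 40 mm; a bystander.
- prep_bowl: Steel bowl, 130 mm across, 60 mm high; a bystander.
- nut_jar: Amber glass jar with a red lid, 76 mm diameter, 110 mm tall; a bystander.
There are look-alikes about, which are no part of the job. Of the things that look like the grinder_head, the middle-sized one is meant.

How it is judged:
By the outcome, as a careful person would: the job done as asked, in the order asked, and still so for the second after the job is handed in, with the robot touching nothing.
It also fails if it takes over 72 s, if anything falls off the work surface, if the arm or the gripper's body presses on something with over 40 N, if the wrist force passes 120 N, or if a joint passes its speed limit or range.

## Working session

There is one attempt and no reset: what is moved stays moved. The work goes in short steps, Python scripts to look and compute and a tool call to move; the robot and the scene stay as the last step left them, time stands still between calls to the robot, and variables do not carry over. Pictures are saved under pics/ and viewed, and the job is handed in when it is done.

Besides the shell and the picture viewer there is one more tool, called as name(argument=value, ...) on one line, values as JSON. play_rows: Moves the arm, as the interface text tells. Its arguments: {"type":"object","properties":{"increments":{"type":"array","items":{"type":"object","properties":{"grip":{"type":"number"},"linear":{"type":"array","items":{"type":"number"}},"angular":{"type":"array","items":{"type":"number"}}}}}},"required":["increments"]}

```bash
ls; mkdir -p pics
python3 - <<'E'
from bench import env,capture,spotter
import cv2,pickle
o=env.get_obs()
for k,v in o.items(): print(k,v)
for n in("scene","top"):
    c=capture(n); cv2.imwrite(f"pics/{n}0.png",c["color"][:,:,::-1]); pickle.dump(c,open(f"{n}0.pkl","wb"))
    print(n,c["fx"],c["fy"],c["cx"],c["cy"],c["T"].round(4).tolist())
    for l in("grinder_head","t_handle","drive_unit"):
        for r in spotter.regions_of(c,l): print(l,round(r["p"],2),[round(float(x),1) for x in r["extent"]])
E
```

```text
pics
t 0.0
joint_positions [-1.22769622  0.60014826 -0.00255615  1.60012683  0.00176574  0.94286446
 -0.07980661]
dq [ 3.00047259e-04  4.10841078e-04 -3.56658886e-05 -6.53004159e-05
  1.60162247e-03  3.10936998e-04  2.67236416e-04]
joint_efforts [-1.26462663e-03 -7.65065145e+01  1.49731580e+00 -2.52350378e+01
 -5.23373298e-02  1.70080620e-02  1.43863622e-04]
ee_pos [0.29529811 0.66160973 0.21774413]
eef_rot [[-9.13187738e-01  4.07538801e-01 -5.30419847e-04]
 [ 4.07539132e-01  9.13186592e-01 -1.45077228e-03]
 [-1.06873701e-04 -1.54099430e-03 -9.99998807e-01]]
contact_force [ 0.95506903 -0.31940199 -0.88359628]
moment [0.02265619 0.02098967 0.02014477]
opening 0.09294357154042539
scene 386.0851226930163 386.0851226930163 284.7886307335286 201.500547045865 [[0.3246, 0.5159, -0.7928, 1.2582], [0.9456, -0.1961, 0.2595, -0.3569], [-0.0215, -0.8339, -0.5515, 0.6981], [0.0, 0.0, 0.0, 1.0]]
grinder_head 0.8 [280.8, 246.8, 74.2, 57.1]
grinder_head 0.79 [343.9, 186.6, 46.5, 30.1]
grinder_head 0.78 [193.7, 183.1, 94.7, 56.8]
t_handle 0.59 [411.9, 169.9, 41.3, 25.0]
t_handle 0.36 [226.4, 334.9, 82.9, 85.2]
drive_unit 0.69 [442.4, 190.8, 130.5, 90.3]
top 458.7857660362565 458.7857660362565 277.86150244825456 210.5419852002842 [[-0.0088, -0.9859, 0.1668, 0.2583], [-1.0, 0.0089, -0.0001, -0.1044], [-0.0013, -0.1668, -0.986, 1.4172], [0.0, 0.0, 0.0, 1.0]]
grinder_head 0.86 [284.7, 199.4, 67.2, 36.0]
grinder_head 0.8 [193.1, 269.3, 51.5, 24.4]
grinder_head 0.58 [349.4, 320.8, 97.9, 45.3]
grinder_head 0.34 [250.1, 247.4, 20.6, 18.2]
t_handle 0.82 [151.1, 193.8, 37.0, 21.0]
drive_unit 0.85 [112.8, 212.1, 139.1, 76.6]
```

View pics/scene0.png

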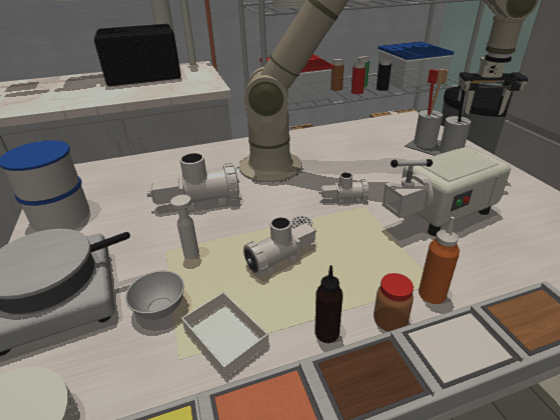

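View pics/top0.png

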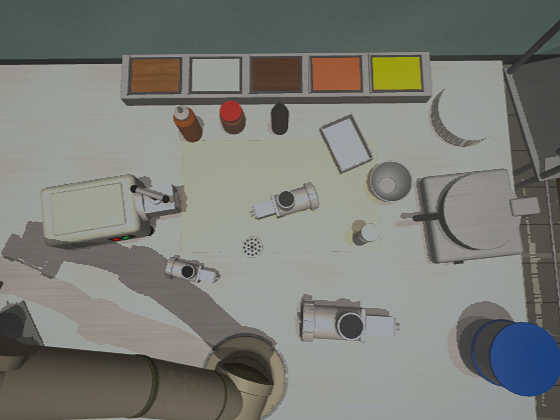

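The middle-sized head is at about (285,200) in top and (281,247) in scene, with its shank pointing towards the drive unit. I'll zoom in to measure it.

Run:
```python
import cv2,pickle
t=pickle.load(open("top0.pkl","rb"))["color"][:,:,::-1]; s=pickle.load(open("scene0.pkl","rb"))["color"][:,:,::-1]
f=lambda im,x,y,w,h,k,n:cv2.imwrite(f"pics/{n}.png",cv2.resize(im[y:y+h,x:x+w],None,fx=k,fy=k,interpolation=cv2.INTER_CUBIC))
f(t,235,165,100,70,8,"z1"); f(t,35,165,160,100,5,"z2"); f(s,230,200,100,75,8,"z3"); f(s,370,140,150,110,5,"z4")
```

```text
(no output)
```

View pics/z1.png

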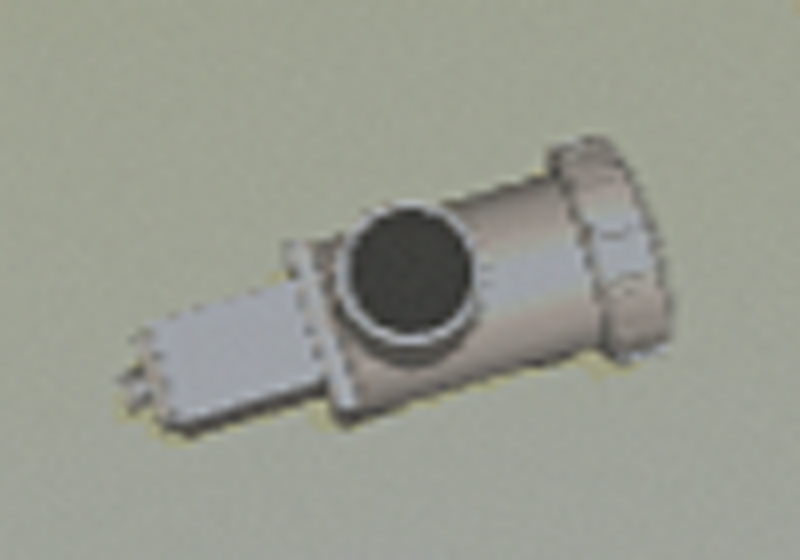

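View pics/z2.png

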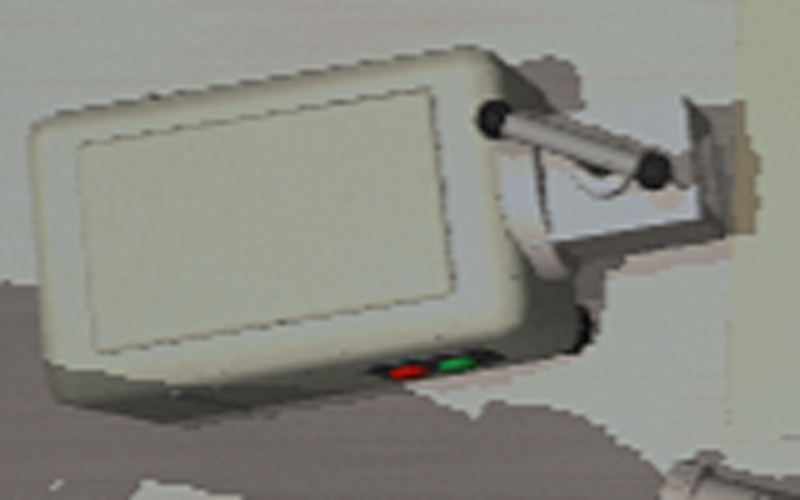

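View pics/z3.png

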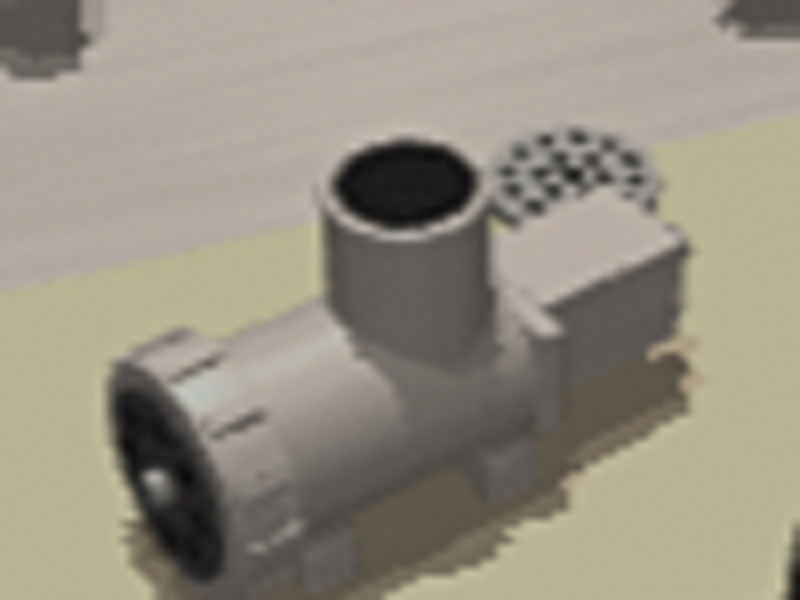

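View pics/z4.png

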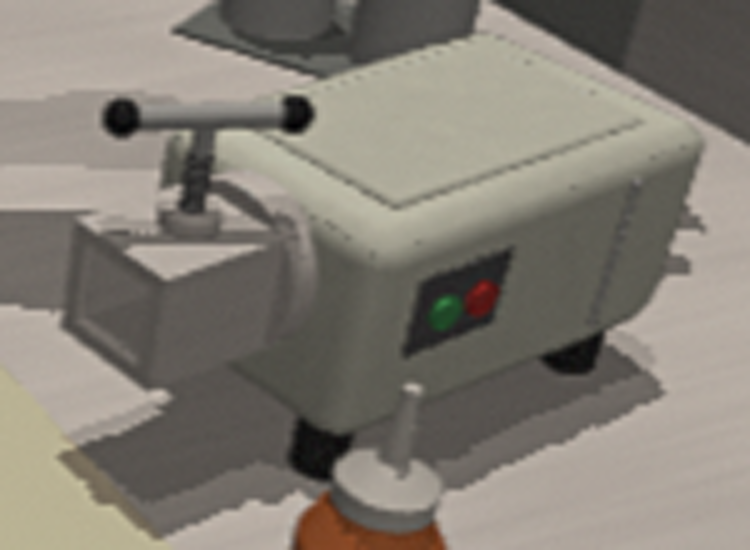

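```bash
cat > h.py <<'E'
import numpy as np,pickle
from scipy.optimize import least_squares
C={n:pickle.load(open(n+"0.pkl","rb")) for n in("top","scene")}
def proj(c,P):
    T=c["T"];p=(np.atleast_2d(P)-T[:3,3])@T[:3,:3]
    return np.c_[c["fx"]*p[:,0]/p[:,2]+c["cx"],c["fy"]*p[:,1]/p[:,2]+c["cy"]]
def ray(c,uv):
    d=np.array([(uv[0]-c["cx"])/c["fx"],(uv[1]-c["cy"])/c["fy"],1]);return c["T"][:3,3],c["T"][:3,:3]@d
def atz(c,uv,z):
    o,d=ray(c,uv);return o+d*(z-o[2])/d[2]
def crop(uv,o,k): return (np.array(uv)+.5)/k-.5+np.array(o)
def fit(feats,x0):
    # feats: (cam,point,uv[,w])
    def r(q):
        c,s=np.cos(q[2]),np.sin(q[2]);out=[]
        for cam,P,uv in feats:
            P=np.array(P)/1000.;W=[q[0]+c*P[0]-s*P[1],q[1]+s*P[0]+c*P[1],P[2]]
            out+=list((proj(C[cam] if isinstance(cam,str) else cam,W)[0]-uv))
        return np.array(out)
    so=least_squares(r,x0,loss="soft_l1");return so.x,r(so.x).reshape(-1,2)
E
cat > m1.py <<'E'
from h import *
t=lambda u,v:crop((u,v),(235,165),8); s=lambda u,v:crop((u,v),(230,200),8)
F=[("top",(0,0,120),t(409,272)),("top",(96,-20,65),t(148,332)),("top",(96,20,65),t(178,418)),
("scene",(0,0,120),s(405,188)),("scene",(96,-20,65),s(688,240)),("scene",(96,20,65),s(612,188)),]
q,r=fit(F,[.5,-.1,1.57]);print("head",q.round(4),np.degrees(q[2]));print(r.round(2))
for cam in("top","scene"): print(cam,fit([f for f in F if f[0]==cam],q)[0].round(4))
t=lambda u,v:crop((u,v),(35,165),5); s=lambda u,v:crop((u,v),(370,140),5)
F=[("top",(0,-36,151),t(684,98)),("top",(0,36,151),t(700,218)),("top",(0,36,79),t(728,237)),
("scene",(0,36,151),s(80,222)),("scene",(0,-36,151),s(165,280)),("scene",(0,-36,79),s(150,385)),("scene",(0,36,79),s(65,325))]
q,r=fit(F,[.5,.2,1.57]);print("drive",q.round(4),np.degrees(q[2]));print(r.round(2))
for cam in("top","scene"): print(cam,fit([f for f in F if f[0]==cam],q)[0].round(4))
for a,b in(((432,90),(78,145)),((453,292),(98,352)),((520,335),(55,400))):
    A,B=atz(C["top"],t(*a),.169),atz(C["top"],t(*b),.169);print(np.degrees(np.arctan2(*(B-A)[1::-1])))
for a,b in(((122,117),(653,170)),((122,117),(493,119)),((296,115),(493,119)),((296,115),(653,170))):
    o1,d1=ray(C["scene"],s(*a));o2,d2=ray(C["top"],t(*b))
    k=np.linalg.lstsq(np.c_[d1,-d2],o2-o1,rcond=None)[0];p,qq=o1+k[0]*d1,o2+k[1]*d2
    print("ball",((p+qq)/2).round(4),np.linalg.norm(p-qq).round(4))
c,si=np.cos(q[2]),np.sin(q[2]);print("screw",q[0]+.048*c,q[1]+.048*si)
E
python3 m1.py
```

```text
head [ 0.5137 -0.1267  1.8536] 106.20629453782705
[[-0.24 -0.38]
 [-0.49 -1.56]
 [-0.5   0.33]
 [-0.01 -0.51]
 [-0.95  0.27]
 [-0.63 -0.4 ]]
top [ 0.5128 -0.1277  1.8675]
scene [ 0.5149 -0.1259  1.849 ]
drive [0.5181 0.1918 1.725 ] 98.83303527353647
[[-0.52 -0.99]
 [-0.54 -0.25]
 [-0.68  0.15]
 [-0.92 -0.93]
 [ 0.31 -0.23]
 [-0.61  1.21]
 [-0.99  0.27]]
top [0.517  0.1902 1.7341]
scene [0.5182 0.1935 1.6962]
98.60466712075939
99.25755271906101
97.55037394158408
ball [0.4965 0.1958 0.2178] 0.0011
ball [0.5032 0.2387 0.2268] 0.0834
ball [0.5253 0.2826 0.2165] 0.0009
ball [0.5209 0.2337 0.215 ] 0.0853
screw 0.510710601579003 0.2392349114827756
```

play_rows(increments=[{"grip": 1,"linear": [0,0,-2.5],"angular": [0,0,0.12]},{"grip": 1,"linear": [0,0,-2.5],"angular": [0,0,0.12]},{"grip": 1,"linear": [0,0,-2.5],"angular": [0,0,0.12]},{"grip": 1,"linear": [0,0,-2.5],"angular": [0,0,0.12]},{"grip": 1,"linear": [0,0,-1.5],"angular": [0,0,0.12]}])

```text
t: 0.82
ee_pos: [0.2958, 0.6626, 0.3367]
eef_rot: [[-0.519, 0.855, 0.001], [0.855, 0.518, 0.003], [0.002, 0.002, -1.0]]
contact_force: [-0.2, -0.1, -0.2]
opening: 0.0926
```

```bash
cat > g.py <<'E'
from h import *
from bench import env,capture,spotter
from scipy.spatial.transform import Rotation as R
def delta(pos,yaw,pitch=0):
    "tool y at yaw-90; tool x along yaw; print remaining in tool frame"
    o=env.get_obs();M=np.array(o["eef_rot"]);p=np.array(o["ee_pos"])
    c,s=np.cos(yaw),np.sin(yaw)
    D=np.array([[c,s,0],[s,-c,0],[0,0,-1]])
    print("t",round(o["t"],2),"pos",p.round(4),"open",round(o["opening"],4),"F",np.round(o["contact_force"],1),"M",np.round(o["moment"],2))
    print("toolx yaw",np.degrees(np.arctan2(M[1,0],M[0,0])).round(2),"z",M[:,2].round(4))
    print("lin cm (cur frame)",(M.T@(np.array(pos)-p)*100).round(2),"(goal frame)",(D.T@(np.array(pos)-p)*100).round(2),"rot",R.from_matrix(M.T@D).as_rotvec().round(4))
E
python3 -c "
from g import *
delta([.5137,-.1267,.32],1.854)
print(env.get_obs()['joint_positions'])"
```

```text
t 0.82 pos [0.2958 0.6626 0.3367] open 0.0926 F [-0.2 -0.1 -0.2] M [-0.02 -0.02  0.03]
toolx yaw 121.23 z [ 9.e-04  3.e-03 -1.e+00]
lin cm (cur frame) [-78.8  -22.3    1.46] (goal frame) [-81.88  -1.13   1.67] rot [ 0.0021 -0.0024  0.2619]
[-1.33491554  0.51200496  0.17450215  1.47057327 -0.09303344  1.16397409
 -0.60068792]
```

play_rows(increments=[{"grip": 1,"linear": [0,0,0],"angular": [0,0,0.12]},{"grip": 1,"linear": [0,0,0],"angular": [0,0,0.12]},{"grip": 1,"linear": [0,0,0],"angular": [0,0,0.022]},{"grip": 1,"linear": [-4,0,0],"angular": [0,0,0]},{"grip": 1,"linear": [-4,0,0],"angular": [0,0,0]}])

```text
t: 1.23
ee_pos: [0.3167, 0.586, 0.3321]
eef_rot: [[-0.292, 0.956, -0.001], [0.956, 0.292, -0.001], [-0.001, -0.001, -1.0]]
contact_force: [1.4, -0.8, 0.3]
opening: 0.0932
```

play_rows(increments=[{"grip": 1,"linear": [-4,0,0],"angular": [0,0,0]},{"grip": 1,"linear": [-4,0,0],"angular": [0,0,0]},{"grip": 1,"linear": [-4,0,0],"angular": [0,0,0]},{"grip": 1,"linear": [-4,0,0],"angular": [0,0,0]},{"grip": 1,"linear": [-4,0,0],"angular": [0,0,0]}])

```text
t: 1.65
ee_pos: [0.3754, 0.3917, 0.3336]
eef_rot: [[-0.289, 0.957, 0.0], [0.957, 0.289, -0.0], [-0.0, 0.0, -1.0]]
contact_force: [1.0, -0.3, -0.0]
opening: 0.0928
```

play_rows(increments=[{"grip": 1,"linear": [-4,0,0],"angular": [0,0,0]},{"grip": 1,"linear": [-4,0,0],"angular": [0,0,0]},{"grip": 1,"linear": [-4,0,0],"angular": [0,0,0]},{"grip": 1,"linear": [-4,0,0],"angular": [0,0,0]},{"grip": 1,"linear": [-4,0,0],"angular": [0,0,0]}])

```text
t: 2.07
ee_pos: [0.4323, 0.2, 0.3338]
eef_rot: [[-0.289, 0.957, 0.0], [0.957, 0.289, 0.0], [0.0, 0.0, -1.0]]
contact_force: [1.3, -0.2, -0.2]
opening: 0.0929
```

play_rows(increments=[{"grip": 1,"linear": [-4,0,0],"angular": [0,0,0]},{"grip": 1,"linear": [-4,0,0],"angular": [0,0,0]},{"grip": 1,"linear": [-4,0,0],"angular": [0,0,0]},{"grip": 1,"linear": [-4,0,0],"angular": [0,0,0]},{"grip": 1,"linear": [-4,0,0],"angular": [0,0,0]}])

```text
t: 2.48
ee_pos: [0.4893, 0.0083, 0.3338]
eef_rot: [[-0.289, 0.957, 0.0], [0.957, 0.289, 0.0], [-0.0, 0.0, -1.0]]
contact_force: [0.4, -0.3, 0.5]
opening: 0.0927
```

```bash
python3 -c "
from g import *
delta([.5137,-.1267,.32],1.854)
print(env.get_obs()['joint_positions'])"
```

```text
t 2.48 pos [0.4893 0.0083 0.3338] open 0.0927 F [ 0.4 -0.3  0.5] M [-0.04 -0.03 -0.02]
toolx yaw 106.77 z [ 5.e-04  1.e-04 -1.e+00]
lin cm (cur frame) [-13.63  -1.56   1.38] (goal frame) [-13.64  -1.43   1.38] rot [0.0005 0.     0.0095]
[-0.55003865  0.19326041  0.50714268  1.99903912 -0.11302098  0.97562818
  0.30541614]
```

play_rows(increments=[{"grip": 1,"linear": [-3.4,-0.4,0],"angular": [0,0,0.0095]},{"grip": 1,"linear": [-3.4,-0.35,0],"angular": [0,0,0]},{"grip": 1,"linear": [-3.4,-0.35,0],"angular": [0,0,0]},{"grip": 1,"linear": [-3.4,-0.33,0],"angular": [0,0,0]},{"grip": 1,"linear": [0,0,1.4],"angular": [0,0,0]}])

```text
t: 2.9
ee_pos: [0.5146, -0.1316, 0.3218]
eef_rot: [[-0.272, 0.962, 0.005], [0.962, 0.272, -0.004], [-0.005, 0.004, -1.0]]
contact_force: [-0.6, -0.4, -0.2]
opening: 0.0928
```

play_rows(increments=[{"grip": 1,"linear": [0,0,4],"angular": [0,0,0]},{"grip": 1,"linear": [0,0,4],"angular": [0,0,0]},{"grip": 1,"linear": [0,0,4],"angular": [0,0,0]},{"grip": 1,"linear": [0,0,2],"angular": [0,0,0]},{"grip": 1,"linear": [0,0,0],"angular": [0,0,0]}])

```text
t: 3.32
ee_pos: [0.511, -0.1237, 0.1757]
eef_rot: [[-0.279, 0.96, -0.007], [0.96, 0.279, 0.001], [0.003, -0.007, -1.0]]
contact_force: [0.1, -0.2, -0.6]
opening: 0.093
```

```bash
python3 -c "
from g import *
delta([.5137,-.1267,.085],1.854)
import cv2
a=[]
for n,(x,y,w,h) in (('top',(235,165,100,75)),('scene',(230,170,100,105))):
    c=capture(n); cv2.imwrite(f'pics/{n}1.png',cv2.resize(c['color'][y:y+h,x:x+w,::-1],None,fx=5,fy=5,interpolation=2))
"
```

```text
t 3.32 pos [ 0.511  -0.1237  0.1757] open 0.093 F [ 0.1 -0.2 -0.6] M [-0.05  0.12  0.  ]
toolx yaw 106.18 z [-7.2e-03  6.0e-04 -1.0e+00]
lin cm (cur frame) [-0.38  0.24  9.07] (goal frame) [-0.36  0.18  9.07] rot [-0.0067 -0.0025 -0.0008]
```

View pics/scene1.png

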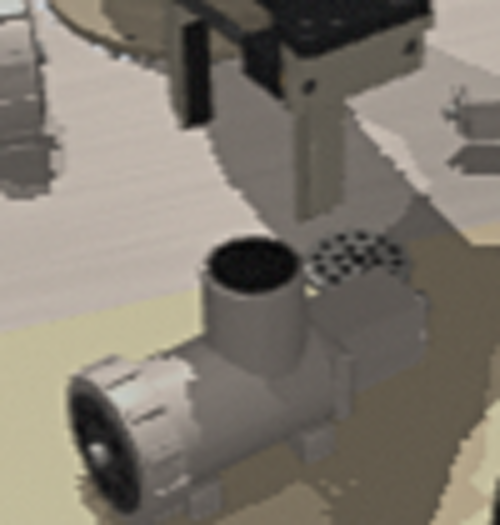

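play_rows(increments=[{"grip": 1,"linear": [0,0,2],"angular": [0,0,0]},{"grip": 1,"linear": [0,0,2],"angular": [0,0,0]},{"grip": 1,"linear": [0,0,0],"angular": [0,0,0]},{"grip": 1,"linear": [0,0,0],"angular": [0,0,0]},{"grip": 1,"linear": [0,0,0],"angular": [0,0,0]}])

```text
t: 3.83
ee_pos: [0.5144, -0.1247, 0.1415]
eef_rot: [[-0.276, 0.961, 0.002], [0.961, 0.276, -0.0], [-0.001, 0.002, -1.0]]
contact_force: [-0.2, -0.7, -0.2]
opening: 0.0929
```

```bash
python3 -c "
from g import *
delta([.5137,-.1267,.085],1.854)"
```

```text
t 3.83 pos [ 0.5144 -0.1247  0.1415] open 0.0929 F [-0.2 -0.7 -0.2] M [-0.09  0.02  0.05]
toolx yaw 106.04 z [ 2.4e-03 -2.0e-04 -1.0e+00]
lin cm (cur frame) [-0.17 -0.14  5.65] (goal frame) [-0.18 -0.12  5.65] rot [ 0.0022  0.0009 -0.0032]
```

play_rows(increments=[{"grip": 1,"linear": [-0.18,-0.12,1.9],"angular": [0,0,0]},{"grip": 1,"linear": [0,0,1.9],"angular": [0,0,0]},{"grip": 1,"linear": [0,0,1.8],"angular": [0,0,0]},{"grip": 1,"linear": [0,0,0],"angular": [0,0,0]},{"grip": 1,"linear": [0,0,0],"angular": [0,0,0]}])

```text
t: 4.25
ee_pos: [0.5131, -0.1266, 0.0845]
eef_rot: [[-0.276, 0.961, 0.0], [0.961, 0.276, 0.0], [-0.0, 0.0, -1.0]]
contact_force: [0.2, 0.4, -0.3]
opening: 0.0928
```

play_rows(increments=[{"grip": -1,"linear": [0,0,0],"angular": [0,0,0]},{"grip": -1,"linear": [0,0,0],"angular": [0,0,0]},{"grip": -1,"linear": [0,0,0],"angular": [0,0,0]},{"grip": -1,"linear": [0,0,0],"angular": [0,0,0]},{"grip": -1,"linear": [0,0,0],"angular": [0,0,0]}])

```text
t: 4.67
ee_pos: [0.513, -0.1264, 0.0842]
eef_rot: [[-0.276, 0.961, 0.001], [0.961, 0.276, -0.0], [-0.0, 0.001, -1.0]]
contact_force: [-0.5, -0.7, -1.0]
opening: 0.0642
```

play_rows(increments=[{"grip": -1,"linear": [0,0,0],"angular": [0,0,0]},{"grip": -1,"linear": [0,0,0],"angular": [0,0,0]},{"grip": -1,"linear": [0,0,0],"angular": [0,0,0]},{"grip": -1,"linear": [0,0,0],"angular": [0,0,0]},{"grip": -1,"linear": [0,0,0],"angular": [0,0,0]}])

```text
t: 5.08
ee_pos: [0.5131, -0.1264, 0.0838]
eef_rot: [[-0.276, 0.961, 0.001], [0.961, 0.276, 0.0], [-0.0, 0.001, -1.0]]
contact_force: [0.6, 0.3, 5.1]
opening: 0.0539
```

```bash
python3 -c "
from g import *
delta([.5137,-.1267,.085],1.854)"
```

```text
t 5.08 pos [ 0.5131 -0.1264  0.0838] open 0.0539 F [0.6 0.3 5.1] M [0.17 0.04 0.02]
toolx yaw 106.02 z [ 6.e-04  0.e+00 -1.e+00]
lin cm (cur frame) [-0.05  0.05 -0.12] (goal frame) [-0.05  0.05 -0.12] rot [ 0.0006  0.0001 -0.0036]
```

play_rows(increments=[{"grip": -1,"linear": [0,0,0],"angular": [0,0,0]},{"grip": -1,"linear": [0,0,-0.5],"angular": [0,0,0]},{"grip": -1,"linear": [0,0,-1],"angular": [0,0,0]},{"grip": -1,"linear": [0,0,-1],"angular": [0,0,0]},{"grip": -1,"linear": [0,0,-1],"angular": [0,0,0]}])

```text
t: 5.5
ee_pos: [0.5122, -0.1265, 0.1194]
eef_rot: [[-0.276, 0.961, -0.001], [0.961, 0.276, -0.0], [0.0, -0.001, -1.0]]
contact_force: [0.9, 0.2, -7.2]
opening: 0.0534
```

play_rows(increments=[{"grip": -1,"linear": [0,0,-1.5],"angular": [0,0,0.03]},{"grip": -1,"linear": [0,0,-1.5],"angular": [0,0,0.05]},{"grip": -1,"linear": [0,0,-0.5],"angular": [0,0,0.045]},{"grip": -1,"linear": [0,0,0],"angular": [0,0,0]},{"grip": -1,"linear": [0,0,0],"angular": [0,0,0]}])

```text
t: 5.92
ee_pos: [0.5127, -0.1261, 0.1543]
eef_rot: [[-0.156, 0.988, 0.001], [0.988, 0.156, -0.0], [-0.0, 0.001, -1.0]]
contact_force: [-0.2, -0.2, -8.0]
opening: 0.0538
```

```bash
python3 -c "
from g import *
delta([.5137,-.1267,.155],1.724)
import cv2
for n,(x,y,w,h) in (('top',(35,155,300,110)),('scene',(230,110,280,190))):
    c=capture(n); pickle.dump(c,open(n+'2.pkl','wb')); k=800/w; cv2.imwrite(f'pics/{n}2.png',cv2.resize(c['color'][y:y+h,x:x+w,::-1],None,fx=k,fy=k,interpolation=2))
"
```

```text
t 5.92 pos [ 0.5127 -0.1261  0.1543] open 0.0538 F [-0.2 -0.2 -8. ] M [ 0.03  0.13 -0.  ]
toolx yaw 98.96 z [ 8.e-04 -0.e+00 -1.e+00]
lin cm (cur frame) [-0.07  0.09 -0.07] (goal frame) [-0.07  0.09 -0.07] rot [0.0008 0.0001 0.0031]
```

View pics/scene2.png

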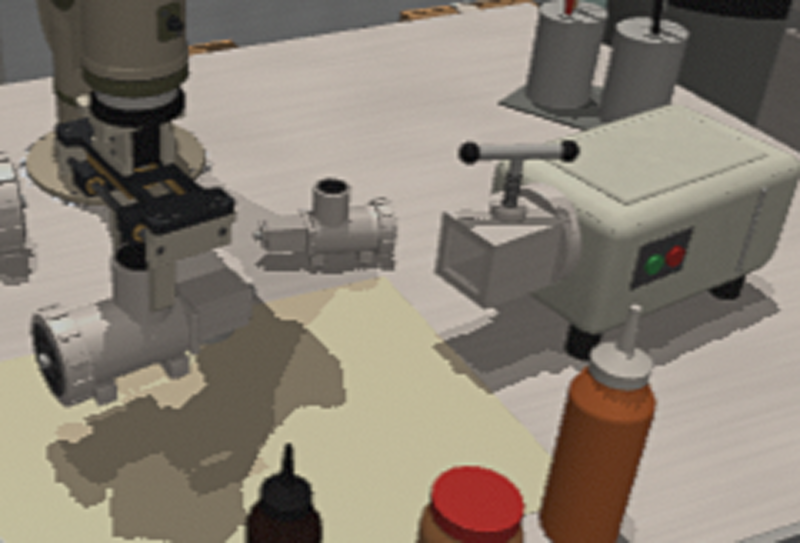

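View pics/top2.png

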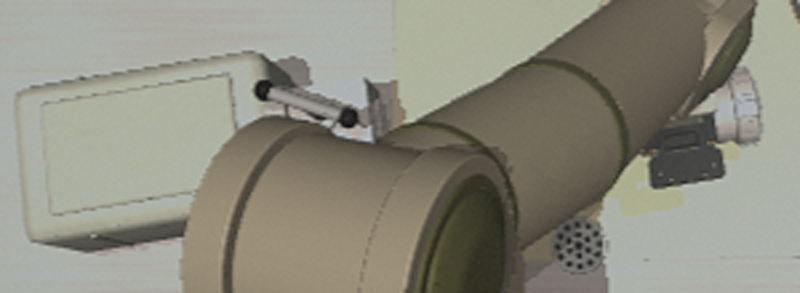

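```bash
python3 -c "
from g import *
delta([.5368,.0713,.155],1.724)"
```

```text
t 6.02 pos [ 0.5124 -0.1261  0.1535] open 0.0533 F [-0.1 -0.9 -7.7] M [0.02 0.05 0.02]
toolx yaw 98.95 z [-6.e-04  2.e-04 -1.e+00]
lin cm (cur frame) [19.12  5.49 -0.15] (goal frame) [19.14  5.43 -0.15] rot [-0.0006 -0.0003  0.003 ]
```

play_rows(increments=[{"grip": -1,"linear": [1,1,-0.1],"angular": [0,0,0]},{"grip": -1,"linear": [2.5,1.4,0],"angular": [0,0,0]},{"grip": -1,"linear": [3,1.5,0],"angular": [0,0,0]},{"grip": -1,"linear": [3,1.5,0],"angular": [0,0,0]},{"grip": -1,"linear": [3,0,0],"angular": [0,0,0]}])

```text
t: 6.43
ee_pos: [0.55, 0.0079, 0.1543]
eef_rot: [[-0.156, 0.988, 0.003], [0.988, 0.156, -0.0], [-0.001, 0.003, -1.0]]
contact_force: [1.8, 0.8, -7.4]
opening: 0.0537
```

play_rows(increments=[{"grip": -1,"linear": [3,0,0],"angular": [0,0,0]},{"grip": -1,"linear": [2,0,0],"angular": [0,0,0]},{"grip": -1,"linear": [1,0,0],"angular": [0,0,0]},{"grip": -1,"linear": [0.5,0,0],"angular": [0,0,0]},{"grip": -1,"linear": [0,0,0],"angular": [0,0,0]}])

```text
t: 6.85
ee_pos: [0.5368, 0.0705, 0.1543]
eef_rot: [[-0.156, 0.988, -0.0], [0.988, 0.156, -0.0], [-0.0, -0.0, -1.0]]
contact_force: [-0.1, -0.7, -7.7]
opening: 0.0537
```

play_rows(increments=[{"grip": -1,"linear": [0,0,0],"angular": [0,0,0]},{"grip": -1,"linear": [0,0,0],"angular": [0,0,0]},{"grip": -1,"linear": [0,0,0],"angular": [0,0,0]},{"grip": -1,"linear": [0,0,0],"angular": [0,0,0]},{"grip": -1,"linear": [0,0,0],"angular": [0,0,0]}])

```text
t: 7.27
ee_pos: [0.537, 0.0688, 0.1547]
eef_rot: [[-0.153, 0.988, 0.0], [0.988, 0.153, -0.0], [-0.0, 0.0, -1.0]]
contact_force: [-0.1, 0.6, -6.1]
opening: 0.0536
```

```bash
python3 -c "
from g import *
delta([.5368,.0713,.155],1.724)
import cv2
for n,(x,y,w,h) in (('top',(35,155,200,110)),('scene',(310,130,130,97))):
    c=capture(n); pickle.dump(c,open(n+'3.pkl','wb')); k=800/w; cv2.imwrite(f'pics/{n}3.png',cv2.resize(c['color'][y:y+h,x:x+w,::-1],None,fx=k,fy=k,interpolation=2))
"
```

```text
t 7.27 pos [0.537  0.0688 0.1547] open 0.0536 F [-0.1  0.6 -6.1] M [0.07 0.07 0.03]
toolx yaw 98.78 z [ 2.e-04 -1.e-04 -1.e+00]
lin cm (cur frame) [ 0.25  0.02 -0.03] (goal frame) [ 0.25  0.02 -0.03] rot [0.0001 0.0001 0.0001]
```

View pics/scene3.png

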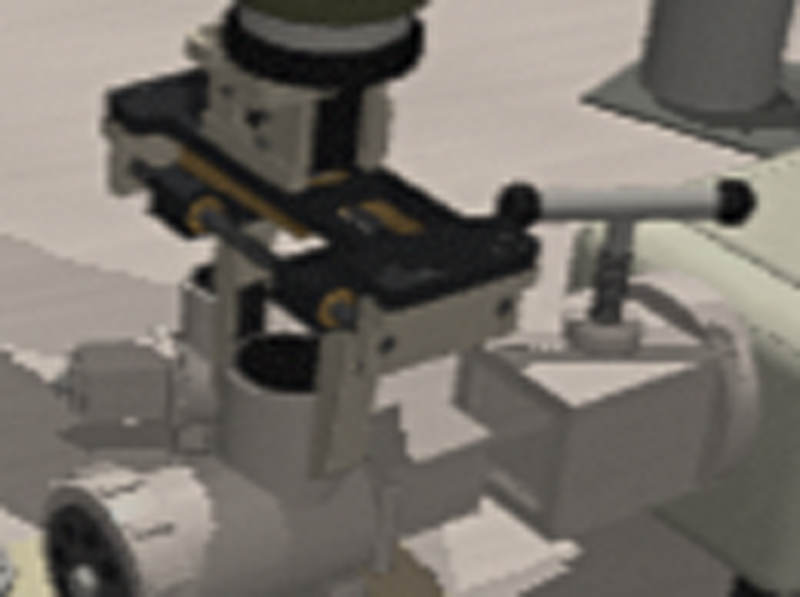

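View pics/top3.png

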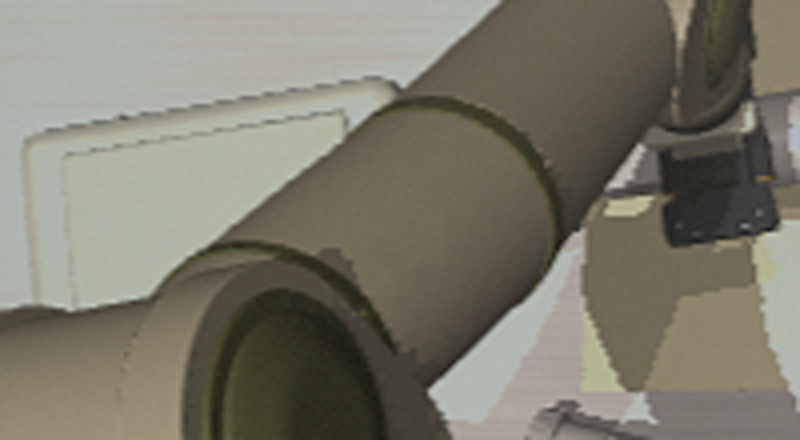

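```bash
cat > ov.py <<'E'
from g import *
import cv2,sys
def overlay(n,file,box,head=None,drive=(.5181,.1918,1.724),out="ov",pitch=0):
    c=pickle.load(open(file,"rb"));x,y,w,h=box;k=800/w
    im=cv2.resize(c["color"][y:y+h,x:x+w,::-1],None,fx=k,fy=k,interpolation=2)
    def W(q,P,z0=0):
        P=np.array(P,float)/1000;co,s=np.cos(q[2]),np.sin(q[2]);return np.array([q[0]+co*P[0]-s*P[1],q[1]+s*P[0]+co*P[1],P[2]+z0])
    def L(q,A,B,col,z0=0):
        p=((proj(c,[W(q,A,z0),W(q,B,z0)])-[x,y]+.5)*k-.5);cv2.line(im,*[tuple(int(round(v)) for v in pp) for pp in p],col,1,cv2.LINE_AA)
    def box3(q,lo,hi,col,z0=0):
        import itertools
        for a in range(3):
            o=[i for i in range(3) if i!=a]
            for u,v in itertools.product((0,1),(0,1)):
                A=[0]*3;A[o[0]]=(lo,hi)[u][o[0]];A[o[1]]=(lo,hi)[v][o[1]];B=list(A);A[a]=lo[a];B[a]=hi[a];L(q,A,B,col,z0)
    box3(drive,(0,-36,79),(76,36,151),(0,255,0))
    if head is not None:
        q,z0=head[:3],head[3]
        box3(q,(38,-20,25),(96,20,65),(0,0,255),z0)
        for z in (79,120):
            a=np.linspace(0,2*np.pi,25)
            for i in range(24): L(q,(27*np.cos(a[i]),27*np.sin(a[i]),z),(27*np.cos(a[i+1]),27*np.sin(a[i+1]),z),(255,0,0),z0)
    cv2.imwrite(f"pics/{out}.png",im)
E
python3 -c "
from ov import *
overlay('scene','scene3.pkl',(310,130,130,97),(.537,.0688,1.724,.0705),out='ov3')"
```

```text
(no output)
```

View pics/ov3.png

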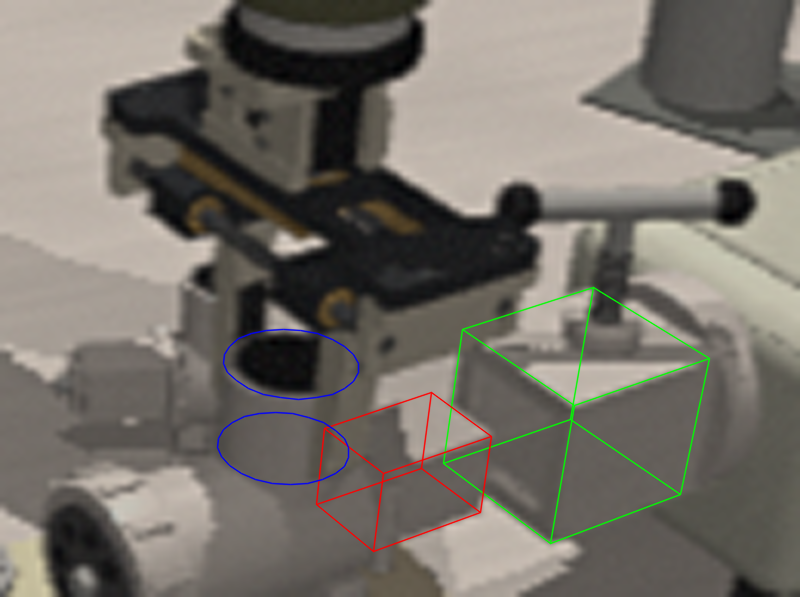

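```bash
python3 -c "
import pickle,cv2,numpy as np
c=pickle.load(open('scene3.pkl','rb'))['color'][180:230,345:412,::-1]
im=cv2.resize(c,None,fx=11.9,fy=11.9,interpolation=2).astype(float)/255
cv2.imwrite('pics/e3.png',(np.clip(im**0.6*1.1,0,1)*255).astype('uint8'))"
```

```text
(no output)
```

View pics/e3.png

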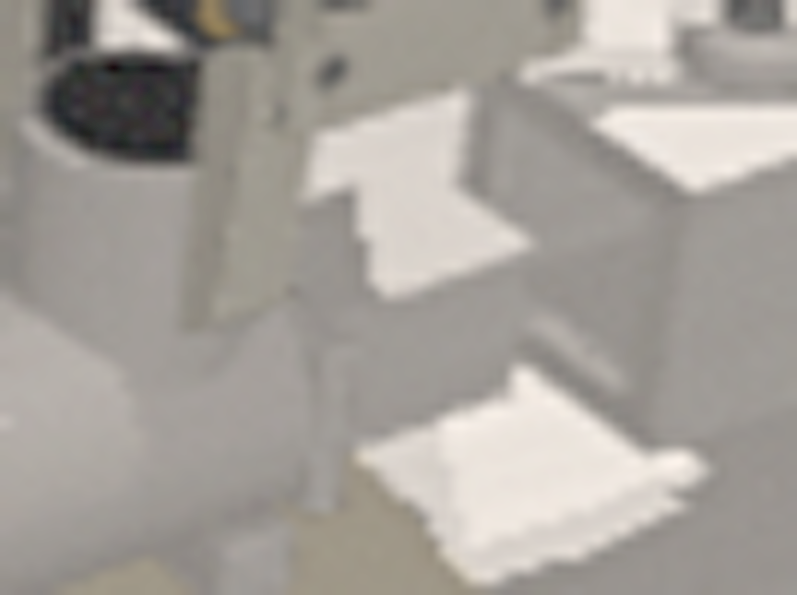

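play_rows(increments=[{"grip": -1,"linear": [0.5,0,0.05],"angular": [0,0,0]},{"grip": -1,"linear": [0.5,0,0],"angular": [0,0,0]},{"grip": -1,"linear": [0.5,0,0],"angular": [0,0,0]},{"grip": -1,"linear": [0.5,0,0],"angular": [0,0,0]},{"grip": -1,"linear": [0.3,0,0],"angular": [0,0,0]}])

```text
t: 7.78
ee_pos: [0.5331, 0.0936, 0.1541]
eef_rot: [[-0.155, 0.988, -0.0], [0.988, 0.155, 0.0], [0.0, -0.0, -1.0]]
contact_force: [-0.0, -0.7, -8.3]
opening: 0.0537
```

play_rows(increments=[{"grip": -1,"linear": [0.2,0,0],"angular": [0,0,0]},{"grip": -1,"linear": [0.2,0,0],"angular": [0,0,0]},{"grip": -1,"linear": [0.2,0,0],"angular": [0,0,0]},{"grip": -1,"linear": [0.2,0,0],"angular": [0,0,0]},{"grip": -1,"linear": [0,0,0],"angular": [0,0,0]}])

```text
t: 8.2
ee_pos: [0.532, 0.1006, 0.1541]
eef_rot: [[-0.154, 0.988, -0.0], [0.988, 0.154, 0.0], [0.0, -0.0, -1.0]]
contact_force: [0.9, 0.3, -7.4]
opening: 0.0537
```

```bash
python3 -c "
from g import *
delta([.5239,.1543,.1545],1.724)
import cv2
for n,(x,y,w,h) in (('scene',(345,150,80,60)),):
    c=capture(n); pickle.dump(c,open(n+'4.pkl','wb')); k=800/w; cv2.imwrite(f'pics/{n}4.png',cv2.resize(c['color'][y:y+h,x:x+w,::-1],None,fx=k,fy=k,interpolation=2))
"
```

```text
t 8.2 pos [0.532  0.1006 0.1541] open 0.0537 F [ 0.9  0.3 -7.4] M [ 0.07  0.11 -0.03]
toolx yaw 98.87 z [-1.e-04  1.e-04 -1.e+00]
lin cm (cur frame) [ 5.43  0.02 -0.04] (goal frame) [ 5.43  0.02 -0.04] rot [-0.     -0.0001  0.0016]
```

View pics/scene4.png

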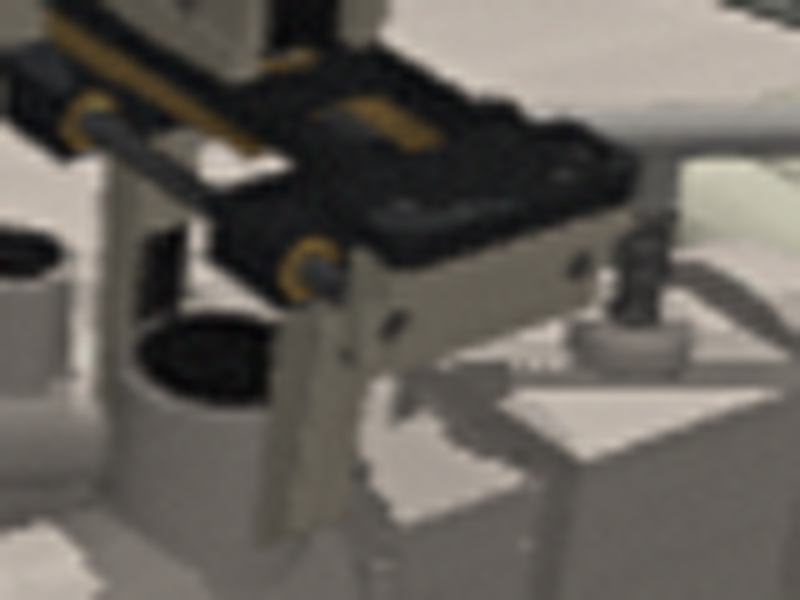

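play_rows(increments=[{"grip": -1,"linear": [0.2,0,0],"angular": [0,0,0]},{"grip": -1,"linear": [0.2,0,0],"angular": [0,0,0]},{"grip": -1,"linear": [0.2,0,0],"angular": [0,0,0]},{"grip": -1,"linear": [0.2,0,0],"angular": [0,0,0]},{"grip": -1,"linear": [0.2,0,0],"angular": [0,0,0]}])

```text
t: 8.67
ee_pos: [0.5305, 0.1104, 0.1541]
eef_rot: [[-0.154, 0.988, 0.0], [0.988, 0.154, 0.0], [0.0, 0.0, -1.0]]
contact_force: [-0.2, 0.1, -7.0]
opening: 0.0533
```

```bash
python3 -c "
from g import *
delta([.5239,.1543,.1545],1.724)"
```

```text
t 8.67 pos [0.5305 0.1104 0.1541] open 0.0533 F [-0.2  0.1 -7. ] M [ 0.    0.08 -0.02]
toolx yaw 98.86 z [ 0.  0. -1.]
lin cm (cur frame) [ 4.44  0.02 -0.04] (goal frame) [ 4.44  0.02 -0.04] rot [ 0.     -0.      0.0014]
```

No contact so far, so I'll continue.

play_rows(increments=[{"grip": -1,"linear": [0.2,0,0],"angular": [0,0,0]},{"grip": -1,"linear": [0.2,0,0],"angular": [0,0,0]},{"grip": -1,"linear": [0.2,0,0],"angular": [0,0,0]},{"grip": -1,"linear": [0.2,0,0],"angular": [0,0,0]},{"grip": -1,"linear": [0.2,0,0],"angular": [0,0,0]}])

```text
t: 9.08
ee_pos: [0.529, 0.1202, 0.1541]
eef_rot: [[-0.154, 0.988, 0.0], [0.988, 0.154, -0.0], [-0.0, -0.0, -1.0]]
contact_force: [-0.3, -0.9, -7.7]
opening: 0.0536
```

play_rows(increments=[{"grip": -1,"linear": [0.2,0,0],"angular": [0,0,0]},{"grip": -1,"linear": [0.2,0,0],"angular": [0,0,0]},{"grip": -1,"linear": [0.2,0,0],"angular": [0,0,0]},{"grip": -1,"linear": [0.2,0,0],"angular": [0,0,0]},{"grip": -1,"linear": [0.2,0,0],"angular": [0,0,0]}])

```text
t: 9.5
ee_pos: [0.5274, 0.1301, 0.1541]
eef_rot: [[-0.154, 0.988, 0.0], [0.988, 0.154, -0.0], [-0.0, 0.0, -1.0]]
contact_force: [0.1, 0.1, -7.4]
opening: 0.0531
```

```bash
python3 -c "
from g import *
delta([.5239,.1543,.1545],1.724)"
```

```text
t 9.5 pos [0.5274 0.1301 0.1541] open 0.0531 F [ 0.1  0.1 -7.4] M [ 0.06  0.03 -0.01]
toolx yaw 98.85 z [ 0. -0. -1.]
lin cm (cur frame) [ 2.45  0.02 -0.04] (goal frame) [ 2.45  0.02 -0.04] rot [0.     0.     0.0013]
```

play_rows(increments=[{"grip": -1,"linear": [0.2,0,0],"angular": [0,0,0]},{"grip": -1,"linear": [0.2,0,0],"angular": [0,0,0]},{"grip": -1,"linear": [0.2,0,0],"angular": [0,0,0]},{"grip": -1,"linear": [0.2,0,0],"angular": [0,0,0]},{"grip": -1,"linear": [0.2,0,0],"angular": [0,0,0]}])

```text
t: 9.92
ee_pos: [0.5259, 0.14, 0.1541]
eef_rot: [[-0.154, 0.988, 0.0], [0.988, 0.154, -0.0], [-0.0, 0.0, -1.0]]
contact_force: [-0.5, 0.3, -7.7]
opening: 0.054
```

```bash
python3 -c "
from g import *
delta([.5239,.1543,.1545],1.724)
import cv2
for n,(x,y,w,h) in (('scene',(345,140,100,75)),):
    c=capture(n); pickle.dump(c,open(n+'5.pkl','wb')); k=800/w; cv2.imwrite(f'pics/{n}5.png',cv2.resize(c['color'][y:y+h,x:x+w,::-1],None,fx=k,fy=k,interpolation=2))
"
```

```text
t 9.92 pos [0.5259 0.14   0.1541] open 0.054 F [-0.5  0.3 -7.7] M [0.07 0.02 0.02]
toolx yaw 98.85 z [ 1.e-04 -0.e+00 -1.e+00]
lin cm (cur frame) [ 1.45  0.02 -0.04] (goal frame) [ 1.45  0.02 -0.04] rot [0.0001 0.     0.0013]
```

View pics/scene5.png

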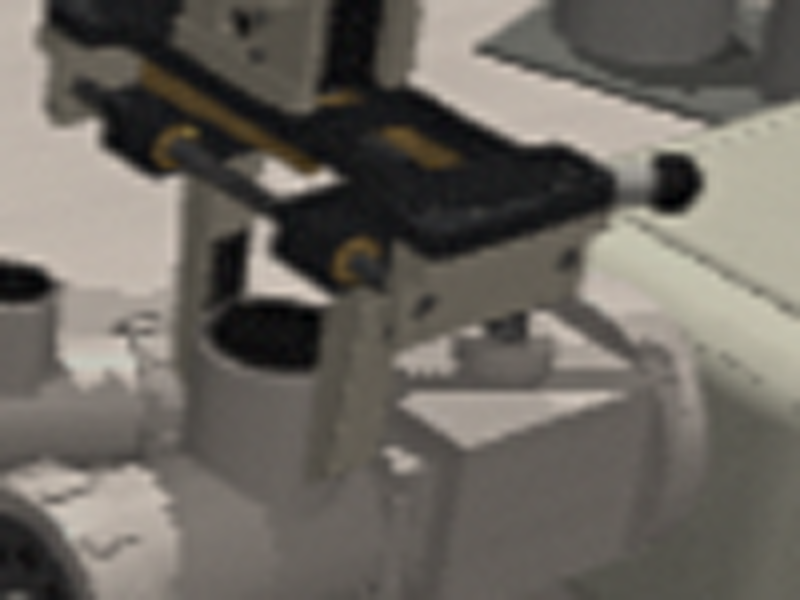

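play_rows(increments=[{"grip": -1,"linear": [0.2,0,0],"angular": [0,0,0]},{"grip": -1,"linear": [0.2,0,0],"angular": [0,0,0]},{"grip": -1,"linear": [0.2,0,0],"angular": [0,0,0]},{"grip": -1,"linear": [0.2,0,0],"angular": [0,0,0]},{"grip": -1,"linear": [0.1,0,0],"angular": [0,0,0]}])

```text
t: 10.38
ee_pos: [0.5245, 0.1491, 0.1541]
eef_rot: [[-0.154, 0.988, 0.0], [0.988, 0.154, 0.0], [0.0, 0.0, -1.0]]
contact_force: [-0.1, 0.2, -7.6]
opening: 0.054
```

play_rows(increments=[{"grip": -1,"linear": [0.1,0,0],"angular": [0,0,0]},{"grip": -1,"linear": [0.1,0,0],"angular": [0,0,0]},{"grip": -1,"linear": [0.1,0,0],"angular": [0,0,0]},{"grip": -1,"linear": [0,0,0],"angular": [0,0,0]},{"grip": -1,"linear": [0,0,0],"angular": [0,0,0]}])

```text
t: 10.8
ee_pos: [0.5241, 0.1517, 0.1541]
eef_rot: [[-0.154, 0.988, 0.0], [0.988, 0.154, -0.0], [-0.0, 0.0, -1.0]]
contact_force: [-0.4, -0.2, -6.0]
opening: 0.0535
```

play_rows(increments=[{"grip": -1,"linear": [0.1,0,0],"angular": [0,0,0]},{"grip": -1,"linear": [0.1,0,0],"angular": [0,0,0]},{"grip": -1,"linear": [0,0,0],"angular": [0,0,0]},{"grip": -1,"linear": [0,0,0],"angular": [0,0,0]},{"grip": -1,"linear": [0,0,0],"angular": [0,0,0]}])

```text
t: 11.22
ee_pos: [0.5238, 0.1536, 0.1541]
eef_rot: [[-0.154, 0.988, 0.0], [0.988, 0.154, -0.0], [-0.0, 0.0, -1.0]]
contact_force: [0.2, -0.5, -7.7]
opening: 0.0537
```

```bash
python3 -c "
from g import *
delta([.5239,.1543,.1545],1.724)"
```

```text
t 11.22 pos [0.5238 0.1536 0.1541] open 0.0537 F [ 0.2 -0.5 -7.7] M [0.01 0.06 0.03]
toolx yaw 98.85 z [ 0.e+00 -1.e-04 -1.e+00]
lin cm (cur frame) [ 0.07  0.02 -0.04] (goal frame) [ 0.07  0.02 -0.04] rot [0.     0.0001 0.0013]
```

play_rows(increments=[{"grip": -1,"linear": [0.1,0,0],"angular": [0,0,0]},{"grip": -1,"linear": [0,0,0],"angular": [0,0,0]},{"grip": -1,"linear": [0.1,0,0],"angular": [0,0,0]},{"grip": -1,"linear": [0,0,0],"angular": [0,0,0]},{"grip": -1,"linear": [0,0,0],"angular": [0,0,0]}])

```text
t: 11.63
ee_pos: [0.5236, 0.1544, 0.1542]
eef_rot: [[-0.153, 0.988, 0.0], [0.988, 0.153, -0.001], [-0.001, 0.0, -1.0]]
contact_force: [0.9, -5.4, -4.8]
opening: 0.0535
```

play_rows(increments=[{"grip": -1,"linear": [0.1,0,0],"angular": [0,0,0]},{"grip": -1,"linear": [0,0,0],"angular": [0,0,0]},{"grip": -1,"linear": [0,0,0],"angular": [0,0,0]},{"grip": -1,"linear": [0,0,0],"angular": [0,0,0]},{"grip": -1,"linear": [0,0,0],"angular": [0,0,0]}])

```text
t: 12.05
ee_pos: [0.5236, 0.1546, 0.1543]
eef_rot: [[-0.152, 0.988, 0.001], [0.988, 0.152, -0.002], [-0.002, 0.0, -1.0]]
contact_force: [0.1, -9.0, -3.9]
opening: 0.0537
```

play_rows(increments=[{"grip": -1,"linear": [0.1,0,0.05],"angular": [0,0,0]},{"grip": -1,"linear": [0,0,0.05],"angular": [0,0,0]},{"grip": -1,"linear": [0,0,0],"angular": [0,0,0]},{"grip": -1,"linear": [0,0,0],"angular": [0,0,0]},{"grip": -1,"linear": [0,0,0],"angular": [0,0,0]}])

```text
t: 12.47
ee_pos: [0.5237, 0.1547, 0.1536]
eef_rot: [[-0.152, 0.988, 0.001], [0.988, 0.152, -0.003], [-0.003, 0.001, -1.0]]
contact_force: [0.2, -11.0, -1.3]
opening: 0.0536
```

```bash
python3 -c "
from g import *
delta([.5239,.1543,.1545],1.724)
import cv2
for n,(x,y,w,h) in (('scene',(345,140,100,75)),):
    c=capture(n); pickle.dump(c,open(n+'6.pkl','wb')); k=800/w; cv2.imwrite(f'pics/{n}6.png',cv2.resize(c['color'][y:y+h,x:x+w,::-1],None,fx=k,fy=k,interpolation=2))
"
```

```text
t 12.47 pos [0.5237 0.1547 0.1536] open 0.0536 F [  0.2 -11.   -1.3] M [-2.59  0.    0.05]
toolx yaw 98.73 z [ 0.0012 -0.0026 -1.    ]
lin cm (cur frame) [-0.04  0.01 -0.09] (goal frame) [-0.04  0.01 -0.09] rot [ 0.0008  0.0027 -0.0009]
```

View pics/scene6.png

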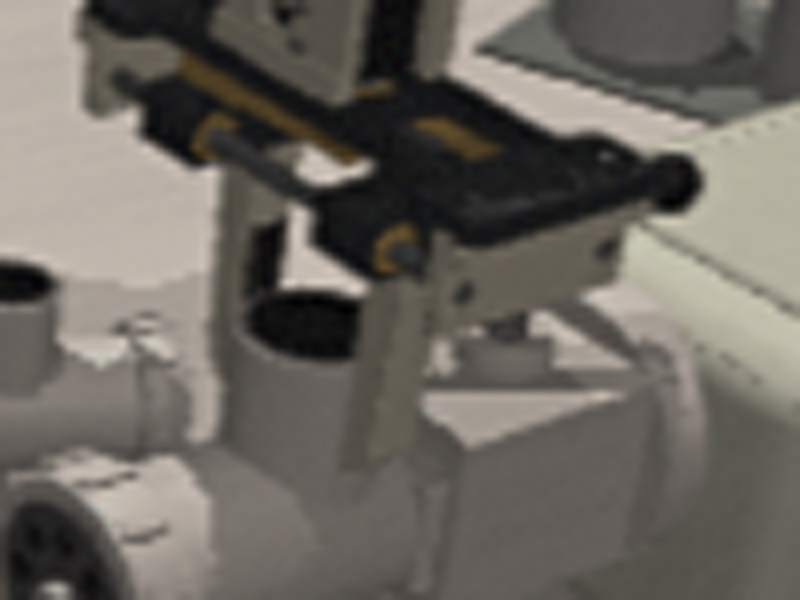

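play_rows(increments=[{"grip": 0.5,"linear": [0,0,0],"angular": [0,0,0]},{"grip": 0.5,"linear": [0,0,0],"angular": [0,0,0]},{"grip": 0.5,"linear": [0,0,0],"angular": [0,0,0]},{"grip": 0.5,"linear": [0,0,0],"angular": [0,0,0]},{"grip": 0.5,"linear": [0,0,0],"angular": [0,0,0]}])

```text
t: 12.93
ee_pos: [0.5233, 0.1581, 0.1533]
eef_rot: [[-0.154, 0.988, 0.0], [0.988, 0.154, 0.001], [0.0, 0.001, -1.0]]
contact_force: [-0.8, -0.3, -0.3]
opening: 0.0696
```

```bash
python3 -c "
from g import *
delta([.5239,.1543,.1545],1.724)
import cv2
for n,(x,y,w,h) in (('scene',(345,140,100,75)),):
    c=capture(n); pickle.dump(c,open(n+'7.pkl','wb')); k=800/w; cv2.imwrite(f'pics/{n}7.png',cv2.resize(c['color'][y:y+h,x:x+w,::-1],None,fx=k,fy=k,interpolation=2))
"
```

```text
t 12.93 pos [0.5233 0.1581 0.1533] open 0.0696 F [-0.8 -0.3 -0.3] M [-0.08  0.04 -0.02]
toolx yaw 98.89 z [ 5.e-04  6.e-04 -1.e+00]
lin cm (cur frame) [-0.38 -0.   -0.12] (goal frame) [-0.38 -0.   -0.12] rot [ 0.0005 -0.0005  0.0019]
```

View pics/scene7.png

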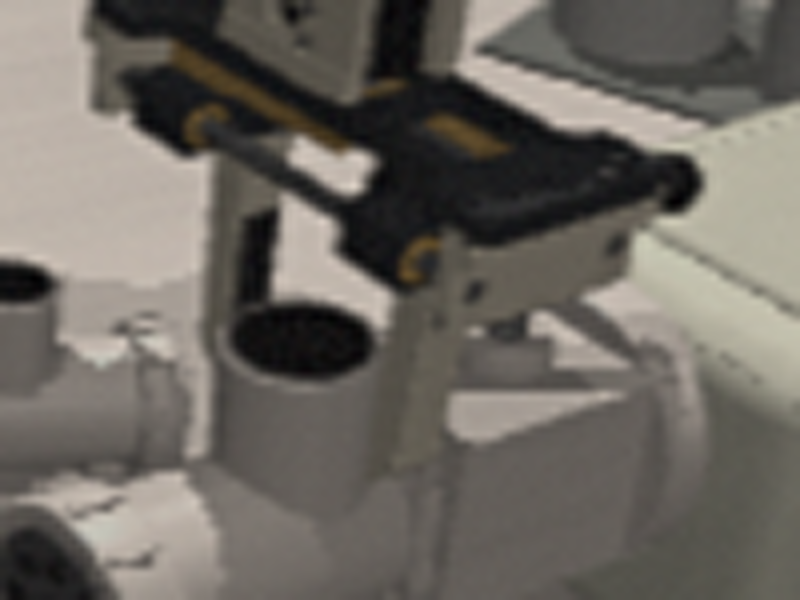

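play_rows(increments=[{"grip": 1,"linear": [0,0,0],"angular": [0,0,0]},{"grip": 1,"linear": [0,0,-1],"angular": [0,0,0]},{"grip": 1,"linear": [0,0,-3],"angular": [0,0,0]},{"grip": 1,"linear": [0,0,-4],"angular": [0,0,0]},{"grip": 1,"linear": [0,0,-4],"angular": [0,0,0]}])

```text
t: 13.4
ee_pos: [0.5225, 0.1569, 0.2746]
eef_rot: [[-0.153, 0.988, -0.002], [0.988, 0.153, -0.002], [-0.001, -0.002, -1.0]]
contact_force: [0.5, 0.4, 0.0]
opening: 0.0926
```

play_rows(increments=[{"grip": 1,"linear": [0,0,-4],"angular": [0,0,0]},{"grip": 1,"linear": [0,0,-4],"angular": [0,0,0]},{"grip": 1,"linear": [0,0,-1],"angular": [0,0,0]},{"grip": 1,"linear": [0,0,0],"angular": [0,0,0]},{"grip": 1,"linear": [0,0,0],"angular": [0,0,0]}])

```text
t: 13.82
ee_pos: [0.5229, 0.1576, 0.3636]
eef_rot: [[-0.154, 0.988, 0.001], [0.988, 0.154, 0.001], [0.001, 0.001, -1.0]]
contact_force: [0.1, -0.4, -0.6]
opening: 0.0931
```

```bash
python3 -c "
from g import *
delta([.5239,.1543,.1545],1.724)
import cv2
for n,(x,y,w,h) in (('scene',(330,140,120,90)),('top',(100,165,120,90))):
    c=capture(n); pickle.dump(c,open(n+'8.pkl','wb')); k=800/w; cv2.imwrite(f'pics/{n}8.png',cv2.resize(c['color'][y:y+h,x:x+w,::-1],None,fx=k,fy=k,interpolation=2))
"
```

```text
t 13.82 pos [0.5229 0.1576 0.3636] open 0.0931 F [ 0.1 -0.4 -0.6] M [-0.03  0.06 -0.03]
toolx yaw 98.87 z [ 8.e-04  1.e-03 -1.e+00]
lin cm (cur frame) [-0.36  0.03 20.9 ] (goal frame) [-0.34  0.05 20.91] rot [ 0.001  -0.0009  0.0017]
```

View pics/scene8.png

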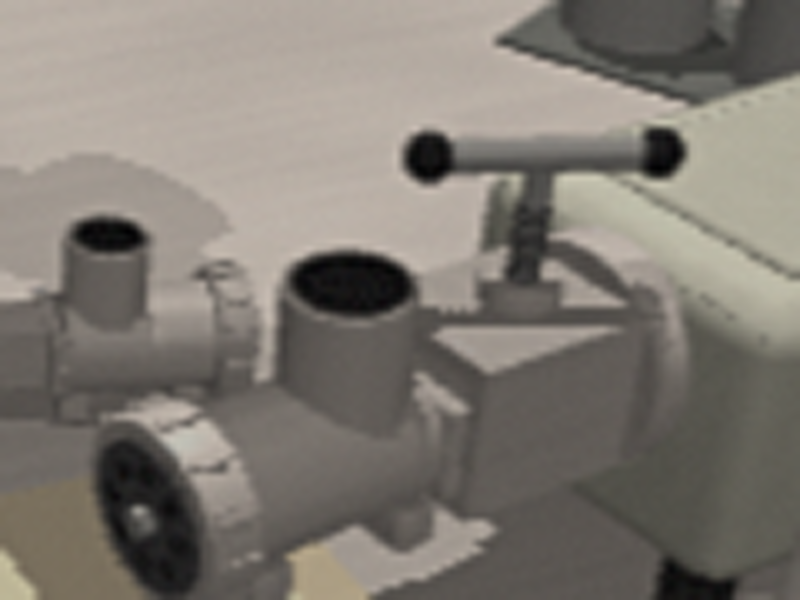

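View pics/top8.png

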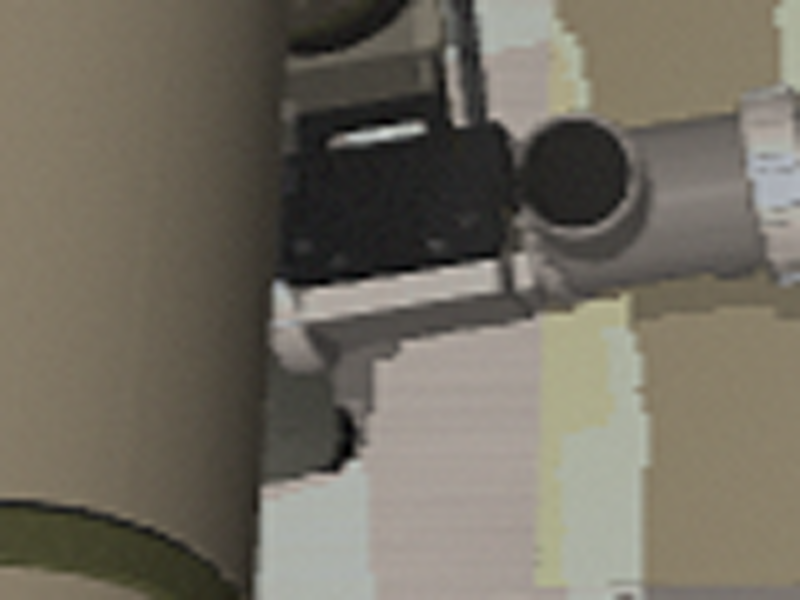

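```bash
python3 -c "
from h import *
t=crop((578,174),(100,165),800/120);s=crop((350,286),(330,140),800/120)
def tri(s,t):
    o1,d1=ray(C['scene'],s);o2,d2=ray(C['top'],t)
    k=np.linalg.lstsq(np.c_[d1,-d2],o2-o1,rcond=None)[0];p,q=o1+k[0]*d1,o2+k[1]*d2
    return (p+q)/2,np.linalg.norm(p-q)
print(tri(s,t),atz(C['top'],t,.188),atz(C['scene'],s,.188))
print('init',tri(crop((405,188),(230,200),8),crop((409,272),(235,165),8)))
"
python3 -c "
import pickle,cv2
a=pickle.load(open('scene8.pkl','rb'))['color'][185:225,380:430,::-1]
b=pickle.load(open('top8.pkl','rb'))['color'][180:220,160:210,::-1]
import numpy as np
im=np.hstack([cv2.resize(i,None,fx=8,fy=8,interpolation=2) for i in(a,b)]).astype(float)/255
cv2.imwrite('pics/e8.png',(np.clip(im**.6*1.1,0,1)*255).astype('uint8'))"
```

```text
(array([0.52491598, 0.14732663, 0.18446483]), np.float64(0.0019305104321471456)) [0.52369817 0.14571451 0.188     ] [0.52999474 0.14494211 0.188     ]
init (array([ 0.5130819 , -0.12703401,  0.11802218]), np.float64(0.000879724162793607))
```

View pics/e8.png

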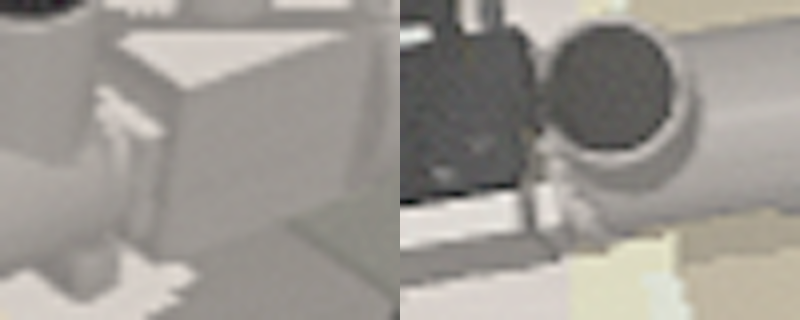

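```bash
python3 -c "
from g import *
delta([.547,.006,.12],1.724)"
```

```text
t 13.92 pos [0.5223 0.1575 0.3619] open 0.0931 F [0.3 1.1 0.2] M [-0.03  0.06  0.07]
toolx yaw 98.86 z [-1.9e-03 -8.0e-04 -1.0e+00]
lin cm (cur frame) [-15.34   0.16  24.2 ] (goal frame) [-15.35   0.13  24.19] rot [-0.002   0.0005  0.0015]
```

play_rows(increments=[{"grip": -1,"linear": [-4,0,0],"angular": [0,0,0]},{"grip": -1,"linear": [-4,0,0],"angular": [0,0,0]},{"grip": -1,"linear": [-4,0,0],"angular": [0,0,0]},{"grip": -1,"linear": [-3.3,0.15,2],"angular": [0,0,0]},{"grip": -1,"linear": [0,0,4],"angular": [0,0,0]}])

```text
t: 14.33
ee_pos: [0.5503, -0.0012, 0.3052]
eef_rot: [[-0.146, 0.989, 0.007], [0.989, 0.146, -0.002], [-0.003, 0.006, -1.0]]
contact_force: [0.5, 0.2, -0.8]
opening: 0.0644
```

play_rows(increments=[{"grip": -1,"linear": [0,0,4],"angular": [0,0,0]},{"grip": -1,"linear": [0,0,4],"angular": [0,0,0]},{"grip": -1,"linear": [0,0,4],"angular": [0,0,0]},{"grip": -1,"linear": [0,0,4],"angular": [0,0,0]},{"grip": -1,"linear": [0,0,2.2],"angular": [0,0,0]}])

```text
t: 14.75
ee_pos: [0.545, 0.0062, 0.1159]
eef_rot: [[-0.153, 0.988, -0.007], [0.988, 0.153, -0.002], [-0.001, -0.007, -1.0]]
contact_force: [-0.3, 0.5, -0.6]
opening: 0.031
```

play_rows(increments=[{"grip": -1,"linear": [0,0,0],"angular": [0,0,0]},{"grip": -1,"linear": [0,0,0],"angular": [0,0,0]},{"grip": -1,"linear": [0,0,0],"angular": [0,0,0]},{"grip": -1,"linear": [0,0,0],"angular": [0,0,0]},{"grip": -1,"linear": [0,0,0],"angular": [0,0,0]}])

```text
t: 15.17
ee_pos: [0.549, 0.0067, 0.1227]
eef_rot: [[-0.154, 0.988, 0.003], [0.988, 0.154, 0.0], [0.0, 0.003, -1.0]]
contact_force: [0.4, 0.2, 0.2]
opening: 0.0007
```

```bash
python3 -c "
from g import *
delta([.547,.006,.12],1.724)
import cv2
for n,(x,y,w,h) in (('scene',(310,140,120,90)),('top',(100,165,140,90))):
    c=capture(n); pickle.dump(c,open(n+'9.pkl','wb')); k=800/w; cv2.imwrite(f'pics/{n}9.png',cv2.resize(c['color'][y:y+h,x:x+w,::-1],None,fx=k,fy=k,interpolation=2))
"
```

```text
t 15.17 pos [0.549  0.0067 0.1227] open 0.0007 F [0.4 0.2 0.2] M [-0.05  0.02 -0.01]
toolx yaw 98.86 z [ 2.6e-03  4.0e-04 -1.0e+00]
lin cm (cur frame) [-0.04 -0.21  0.27] (goal frame) [-0.04 -0.21  0.27] rot [ 0.0026 -0.      0.0015]
```

View pics/scene9.png

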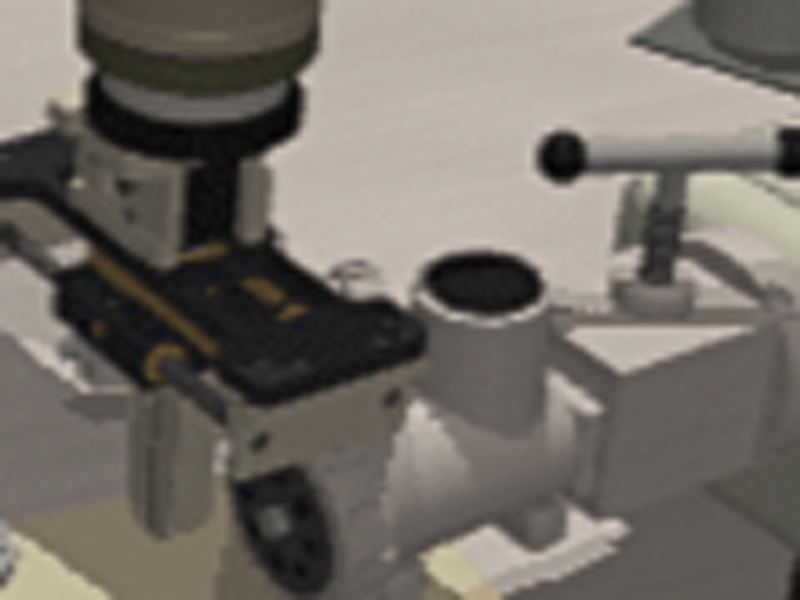

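View pics/top9.png

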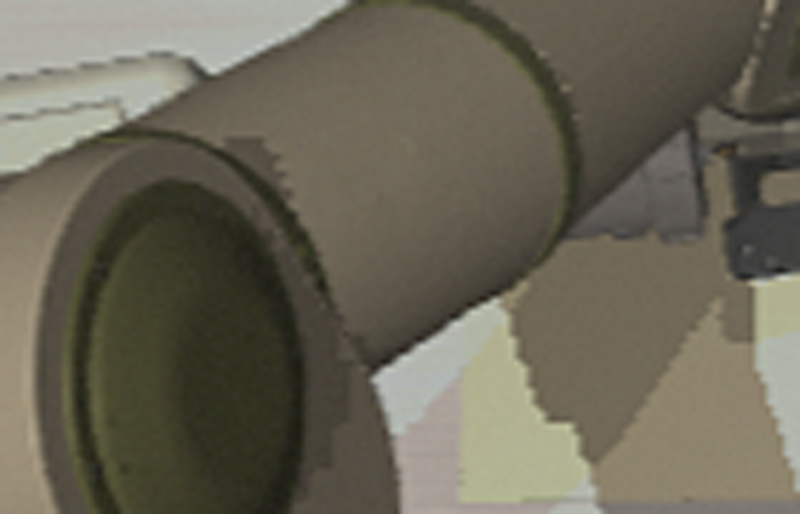

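play_rows(increments=[{"grip": -1,"linear": [0.5,-0.2,0.3],"angular": [0,0,0]},{"grip": -1,"linear": [0.5,0,0],"angular": [0,0,0]},{"grip": -1,"linear": [0.5,0,0],"angular": [0,0,0]},{"grip": -1,"linear": [0.3,0,0],"angular": [0,0,0]},{"grip": -1,"linear": [0.2,0,0],"angular": [0,0,0]}])

```text
t: 15.68
ee_pos: [0.5431, 0.027, 0.1181]
eef_rot: [[-0.155, 0.988, -0.0], [0.988, 0.155, 0.0], [0.0, -0.0, -1.0]]
contact_force: [-0.1, 0.4, -0.4]
opening: 0.0003
```

play_rows(increments=[{"grip": -1,"linear": [0.2,0,0],"angular": [0,0,0]},{"grip": -1,"linear": [0.2,0,0],"angular": [0,0,0]},{"grip": -1,"linear": [0.2,0,0],"angular": [0,0,0]},{"grip": -1,"linear": [0,0,0],"angular": [0,0,0]},{"grip": -1,"linear": [0,0,0],"angular": [0,0,0]}])

```text
t: 16.1
ee_pos: [0.5422, 0.032, 0.1181]
eef_rot: [[-0.154, 0.988, 0.0], [0.988, 0.154, -0.0], [-0.0, 0.0, -1.0]]
contact_force: [0.2, -0.8, -0.0]
opening: 0.0006
```

play_rows(increments=[{"grip": -1,"linear": [0.2,0,0],"angular": [0,0,0]},{"grip": -1,"linear": [0.1,0,0],"angular": [0,0,0]},{"grip": -1,"linear": [0,0,0],"angular": [0,0,0]},{"grip": -1,"linear": [0,0,0],"angular": [0,0,0]},{"grip": -1,"linear": [0,0,0],"angular": [0,0,0]}])

```text
t: 16.52
ee_pos: [0.5418, 0.0349, 0.1182]
eef_rot: [[-0.154, 0.988, 0.0], [0.988, 0.154, -0.0], [-0.0, 0.0, -1.0]]
contact_force: [0.0, -0.0, -0.0]
opening: 0.0002
```

play_rows(increments=[{"grip": -1,"linear": [0.15,0,0],"angular": [0,0,0]},{"grip": -1,"linear": [0.15,0,0],"angular": [0,0,0]},{"grip": -1,"linear": [0,0,0],"angular": [0,0,0]},{"grip": -1,"linear": [0,0,0],"angular": [0,0,0]},{"grip": -1,"linear": [0,0,0],"angular": [0,0,0]}])

```text
t: 16.93
ee_pos: [0.5413, 0.0379, 0.1181]
eef_rot: [[-0.154, 0.988, 0.0], [0.988, 0.154, -0.0], [-0.0, 0.0, -1.0]]
contact_force: [0.1, -0.8, 0.0]
opening: 0.0003
```

play_rows(increments=[{"grip": -1,"linear": [0.15,0,0],"angular": [0,0,0]},{"grip": -1,"linear": [0.15,0,0],"angular": [0,0,0]},{"grip": -1,"linear": [0,0,0],"angular": [0,0,0]},{"grip": -1,"linear": [0,0,0],"angular": [0,0,0]},{"grip": -1,"linear": [0,0,0],"angular": [0,0,0]}])

```text
t: 17.35
ee_pos: [0.5408, 0.0409, 0.1181]
eef_rot: [[-0.154, 0.988, 0.0], [0.988, 0.154, -0.0], [-0.0, 0.0, -1.0]]
contact_force: [0.4, 0.3, 0.6]
opening: 0.0005
```

play_rows(increments=[{"grip": -1,"linear": [0.15,0,0],"angular": [0,0,0]},{"grip": -1,"linear": [0.15,0,0],"angular": [0,0,0]},{"grip": -1,"linear": [0,0,0],"angular": [0,0,0]},{"grip": -1,"linear": [0,0,0],"angular": [0,0,0]},{"grip": -1,"linear": [0,0,0],"angular": [0,0,0]}])

```text
t: 17.77
ee_pos: [0.5404, 0.0439, 0.1181]
eef_rot: [[-0.154, 0.988, 0.0], [0.988, 0.154, -0.0], [-0.0, 0.0, -1.0]]
contact_force: [0.2, 0.9, -0.8]
opening: 0.0003
```

play_rows(increments=[{"grip": -1,"linear": [0.15,0,0],"angular": [0,0,0]},{"grip": -1,"linear": [0.15,0,0],"angular": [0,0,0]},{"grip": -1,"linear": [0,0,0],"angular": [0,0,0]},{"grip": -1,"linear": [0,0,0],"angular": [0,0,0]},{"grip": -1,"linear": [0,0,0],"angular": [0,0,0]}])

```text
t: 18.18
ee_pos: [0.5399, 0.0468, 0.1181]
eef_rot: [[-0.154, 0.988, 0.0], [0.988, 0.154, -0.0], [-0.0, 0.0, -1.0]]
contact_force: [1.5, 0.2, -0.2]
opening: 0.0008
```

play_rows(increments=[{"grip": -1,"linear": [0.1,0,0],"angular": [0,0,0]},{"grip": -1,"linear": [0.1,0,0],"angular": [0,0,0]},{"grip": -1,"linear": [0,0,0],"angular": [0,0,0]},{"grip": -1,"linear": [0,0,0],"angular": [0,0,0]},{"grip": -1,"linear": [0,0,0],"angular": [0,0,0]}])

```text
t: 18.6
ee_pos: [0.5396, 0.0488, 0.1181]
eef_rot: [[-0.154, 0.988, 0.0], [0.988, 0.154, -0.0], [-0.0, 0.0, -1.0]]
contact_force: [0.3, 0.0, -0.9]
opening: 0.0003
```

```bash
python3 -c "
from g import *
delta([.547,.006,.12],1.724)
import cv2
for n,(x,y,w,h) in (('scene',(310,140,120,90)),):
    c=capture(n); pickle.dump(c,open(n+'10.pkl','wb')); k=800/w; cv2.imwrite(f'pics/{n}10.png',cv2.resize(c['color'][y:y+h,x:x+w,::-1],None,fx=k,fy=k,interpolation=2))
"
```

```text
t 18.6 pos [0.5396 0.0488 0.1181] open 0.0003 F [ 0.3  0.  -0.9] M [-0.07  0.09 -0.02]
toolx yaw 98.86 z [ 0. -0. -1.]
lin cm (cur frame) [-4.34  0.07 -0.19] (goal frame) [-4.34  0.08 -0.19] rot [0.     0.     0.0014]
```

View pics/scene10.png

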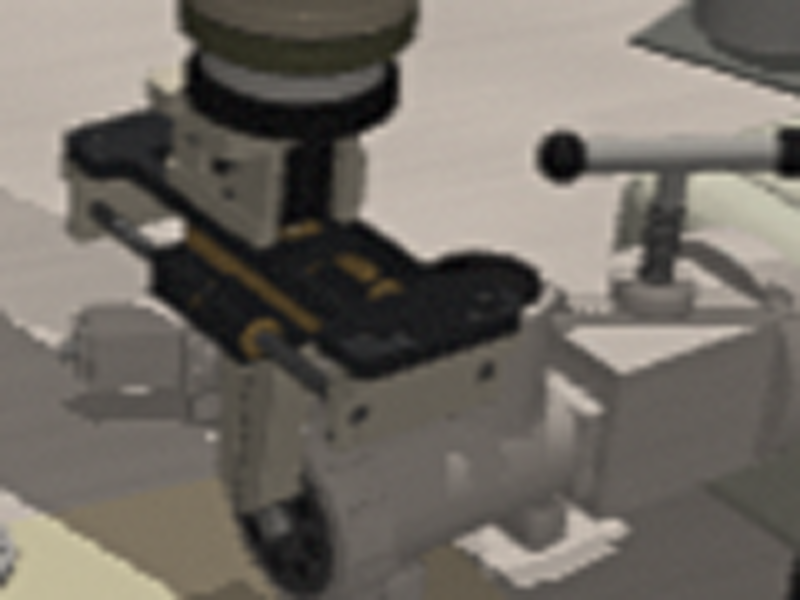

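play_rows(increments=[{"grip": -1,"linear": [0.1,0,0],"angular": [0,0,0]},{"grip": -1,"linear": [0,0,0],"angular": [0,0,0]},{"grip": -1,"linear": [0.1,0,0],"angular": [0,0,0]},{"grip": -1,"linear": [0,0,0],"angular": [0,0,0]},{"grip": -1,"linear": [0,0,0],"angular": [0,0,0]}])

```text
t: 19.07
ee_pos: [0.5394, 0.0506, 0.1182]
eef_rot: [[-0.154, 0.988, 0.0], [0.988, 0.154, -0.0], [-0.0, 0.0, -1.0]]
contact_force: [-0.6, -0.8, 0.4]
opening: 0.0006
```

play_rows(increments=[{"grip": -1,"linear": [0.1,0,0],"angular": [0,0,0]},{"grip": -1,"linear": [0,0,0],"angular": [0,0,0]},{"grip": -1,"linear": [0.1,0,0],"angular": [0,0,0]},{"grip": -1,"linear": [0,0,0],"angular": [0,0,0]},{"grip": -1,"linear": [0,0,0],"angular": [0,0,0]}])

```text
t: 19.48
ee_pos: [0.5395, 0.0509, 0.1184]
eef_rot: [[-0.152, 0.988, 0.001], [0.988, 0.152, -0.002], [-0.002, 0.001, -1.0]]
contact_force: [0.5, -7.9, 1.3]
opening: 0.0005
```

play_rows(increments=[{"grip": -1,"linear": [0.1,0,0],"angular": [0,0,0]},{"grip": -1,"linear": [0,0,0],"angular": [0,0,0]},{"grip": -1,"linear": [0.1,0,0],"angular": [0,0,0]},{"grip": -1,"linear": [0,0,0],"angular": [0,0,0]},{"grip": -1,"linear": [0,0,0],"angular": [0,0,0]}])

```text
t: 19.9
ee_pos: [0.5396, 0.0511, 0.1186]
eef_rot: [[-0.151, 0.989, 0.003], [0.989, 0.151, -0.004], [-0.004, 0.002, -1.0]]
contact_force: [0.5, -14.2, 2.7]
opening: 0.0004
```

play_rows(increments=[{"grip": -1,"linear": [-1,0,0],"angular": [0,0,0]},{"grip": -1,"linear": [-2,0,0],"angular": [0,0,0]},{"grip": -1,"linear": [0,0,-4],"angular": [0,0,0]},{"grip": -1,"linear": [0,0,-4],"angular": [0,0,0]},{"grip": -1,"linear": [0,0,-4],"angular": [0,0,0]}])

```text
t: 20.32
ee_pos: [0.5425, 0.0244, 0.2391]
eef_rot: [[-0.152, 0.988, -0.003], [0.988, 0.152, -0.001], [-0.0, -0.003, -1.0]]
contact_force: [0.3, 0.8, 0.0]
opening: 0.0004
```

play_rows(increments=[{"grip": -1,"linear": [0,0,-4],"angular": [0,0,0]},{"grip": -1,"linear": [0,0,-4],"angular": [0,0,0]},{"grip": -1,"linear": [0,0,0],"angular": [0,0,0]},{"grip": -1,"linear": [0,0,0],"angular": [0,0,0]},{"grip": -1,"linear": [0,0,0],"angular": [0,0,0]}])

```text
t: 20.73
ee_pos: [0.5428, 0.0257, 0.3178]
eef_rot: [[-0.155, 0.988, -0.0], [0.988, 0.155, 0.001], [0.001, -0.0, -1.0]]
contact_force: [0.5, -0.5, -0.6]
opening: 0.0005
```

```bash
python3 -c "
from g import *
delta([.5189,.2627,.30],1.25)
print(env.get_obs()['joint_positions'].round(3))
import cv2
for n,(x,y,w,h) in (('scene',(330,140,120,90)),('top',(100,165,140,90))):
    c=capture(n); pickle.dump(c,open(n+'11.pkl','wb')); k=800/w; cv2.imwrite(f'pics/{n}11.png',cv2.resize(c['color'][y:y+h,x:x+w,::-1],None,fx=k,fy=k,interpolation=2))
"
```

```text
t 20.73 pos [0.5428 0.0257 0.3178] open 0.0005 F [ 0.5 -0.5 -0.6] M [-0.    0.03  0.  ]
toolx yaw 98.91 z [-5.e-04  9.e-04 -1.e+00]
lin cm (cur frame) [23.78  1.31  1.8 ] (goal frame) [21.74 -9.74  1.78] rot [-0.0006 -0.0009  0.4763]
[-0.702  0.331  0.747  1.925 -0.269  0.987  0.323]
```

View pics/scene11.png

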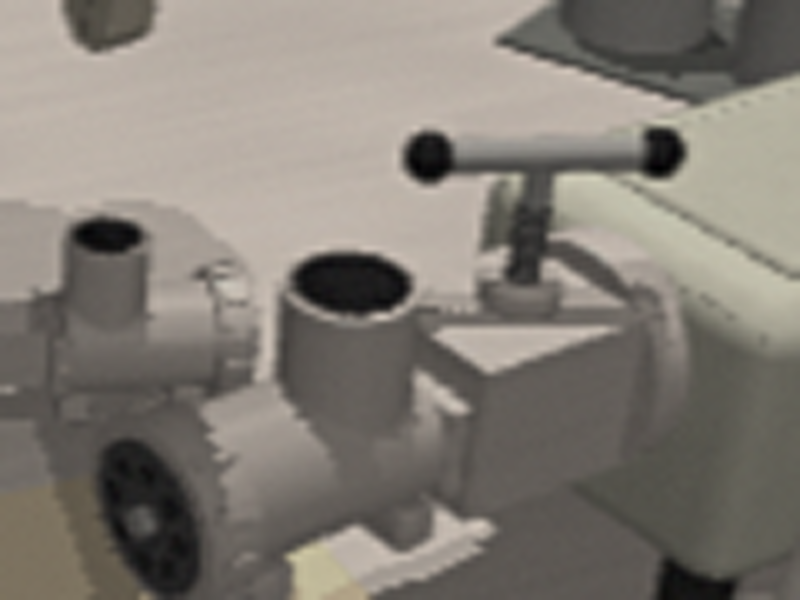

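play_rows(increments=[{"grip": 0,"linear": [3.5,0.3,0],"angular": [0,0,0]},{"grip": 0,"linear": [4,0.3,0],"angular": [0,0,0]},{"grip": 0,"linear": [4,0.3,0],"angular": [0,0,0]},{"grip": 0,"linear": [4,0.3,0],"angular": [0,0,0]},{"grip": 0,"linear": [4,0.1,0],"angular": [0,0,0]}])

```text
t: 21.25
ee_pos: [0.5253, 0.2214, 0.3167]
eef_rot: [[-0.153, 0.988, -0.002], [0.988, 0.153, -0.001], [-0.001, -0.002, -1.0]]
contact_force: [1.5, 0.8, -0.1]
opening: 0.0293
```

play_rows(increments=[{"grip": 0,"linear": [4.2,0,0],"angular": [0,0,0]},{"grip": 0,"linear": [0,0,0],"angular": [0,0,0.12]},{"grip": 0,"linear": [0,0,0],"angular": [0,0,0.12]},{"grip": 0,"linear": [0,0,0],"angular": [0,0,0.12]},{"grip": 0,"linear": [0,0,0],"angular": [0,0,0.115]}])

```text
t: 21.67
ee_pos: [0.519, 0.261, 0.3165]
eef_rot: [[0.32, 0.947, -0.002], [0.947, -0.32, -0.002], [-0.003, -0.001, -1.0]]
contact_force: [-0.4, -0.5, 0.8]
opening: 0.046
```

play_rows(increments=[{"grip": 0,"linear": [0,0,0],"angular": [0,0,0]},{"grip": 0,"linear": [0,0,0],"angular": [0,0,0]},{"grip": 0,"linear": [0,0,0],"angular": [0,0,0]},{"grip": 0,"linear": [0,0,0],"angular": [0,0,0]},{"grip": 0,"linear": [0,0,0],"angular": [0,0,0]}])

```text
t: 22.08
ee_pos: [0.5197, 0.2607, 0.318]
eef_rot: [[0.314, 0.95, -0.0], [0.95, -0.314, 0.0], [-0.0, -0.0, -1.0]]
contact_force: [-0.4, 0.7, 0.1]
opening: 0.0465
```

```bash
python3 -c "
from g import *
delta([.5189,.2627,.206],1.25)
print(env.get_obs()['joint_positions'].round(3))
import cv2
for n,(x,y,w,h) in (('scene',(350,100,120,90)),):
    c=capture(n); pickle.dump(c,open(n+'12.pkl','wb')); k=800/w; cv2.imwrite(f'pics/{n}12.png',cv2.resize(c['color'][y:y+h,x:x+w,::-1],None,fx=k,fy=k,interpolation=2))
"
```

```text
t 22.08 pos [0.5197 0.2607 0.318 ] open 0.0465 F [-0.4  0.7  0.1] M [-0.07  0.07 -0.  ]
toolx yaw 71.71 z [-2.e-04  1.e-04 -1.e+00]
lin cm (cur frame) [ 0.16 -0.14 11.2 ] (goal frame) [ 0.16 -0.14 11.2 ] rot [-0.0002  0.      0.0017]
[-1.144  0.417  0.844  1.85  -0.359  1.035 -0.474]
```

View pics/scene12.png

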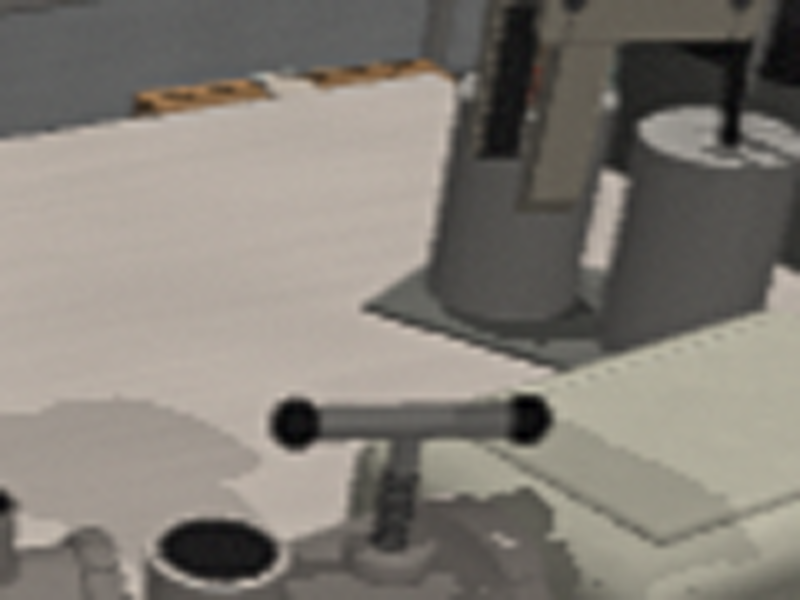

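play_rows(increments=[{"grip": 0,"linear": [0.16,-0.14,3],"angular": [0,0,0]},{"grip": 0,"linear": [0,0,3],"angular": [0,0,0]},{"grip": 0,"linear": [0,0,3],"angular": [0,0,0]},{"grip": 0,"linear": [0,0,2.2],"angular": [0,0,0]},{"grip": 0,"linear": [0,0,0],"angular": [0,0,0]}])

```text
t: 22.55
ee_pos: [0.5168, 0.2623, 0.2025]
eef_rot: [[0.314, 0.949, -0.005], [0.949, -0.314, -0.003], [-0.005, -0.004, -1.0]]
contact_force: [-0.2, 0.3, 0.2]
opening: 0.0465
```

play_rows(increments=[{"grip": 0,"linear": [0,0,0],"angular": [0,0,0]},{"grip": 0,"linear": [0,0,0],"angular": [0,0,0]},{"grip": 0,"linear": [0,0,0],"angular": [0,0,0]},{"grip": 0,"linear": [0,0,0],"angular": [0,0,0]},{"grip": 0,"linear": [0,0,0],"angular": [0,0,0]}])

```text
t: 22.97
ee_pos: [0.5193, 0.2632, 0.2072]
eef_rot: [[0.315, 0.949, 0.001], [0.949, -0.315, 0.001], [0.002, 0.001, -1.0]]
contact_force: [0.7, -0.2, 0.2]
opening: 0.0462
```

```bash
python3 -c "
from g import *
delta([.5189,.2627,.206],1.25)
print(env.get_obs()['joint_positions'].round(3))
import cv2
ims=[]
for n,(x,y,w,h) in (('scene',(370,120,80,60)),):
    c=capture(n); pickle.dump(c,open(n+'13.pkl','wb')); k=800/w; cv2.imwrite(f'pics/{n}13.png',cv2.resize(c['color'][y:y+h,x:x+w,::-1],None,fx=k,fy=k,interpolation=2))
"
```

```text
t 22.97 pos [0.5193 0.2632 0.2072] open 0.0462 F [ 0.7 -0.2  0.2] M [-0.06  0.1   0.  ]
toolx yaw 71.66 z [ 0.0014  0.0012 -1.    ]
lin cm (cur frame) [-0.06 -0.03  0.12] (goal frame) [-0.06 -0.03  0.12] rot [ 0.001  -0.0016  0.0006]
[-1.059  0.534  0.74   1.976 -0.492  0.815 -0.361]
```

View pics/scene13.png

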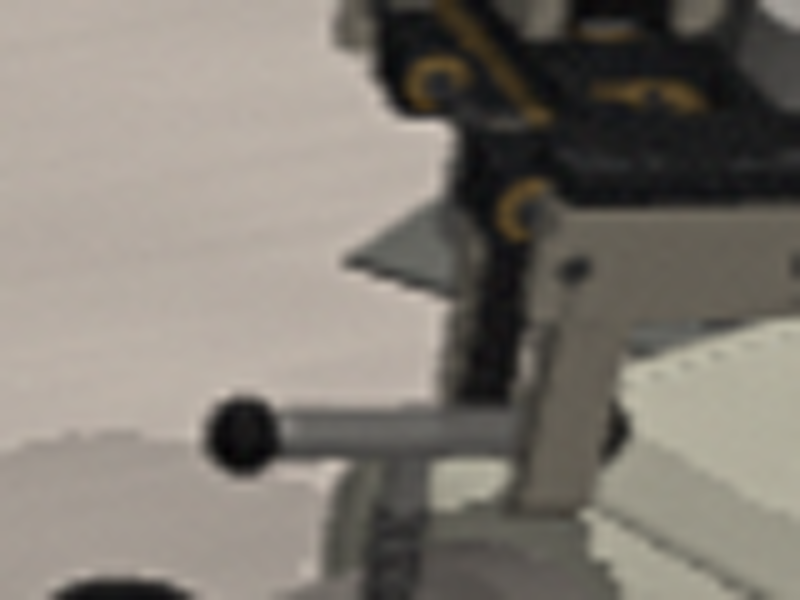

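play_rows(increments=[{"grip": -1,"linear": [0,0,0],"angular": [0,0,0]},{"grip": -1,"linear": [0,0,0],"angular": [0,0,0]},{"grip": -1,"linear": [0,0,0],"angular": [0,0,0]},{"grip": -1,"linear": [0,0,0],"angular": [0,0,0]},{"grip": -1,"linear": [0,0,0],"angular": [0,0,0]}])

```text
t: 23.43
ee_pos: [0.5189, 0.2629, 0.2061]
eef_rot: [[0.315, 0.949, 0.0], [0.949, -0.315, -0.0], [-0.0, 0.0, -1.0]]
contact_force: [-0.1, -0.2, -0.3]
opening: 0.0177
```

play_rows(increments=[{"grip": -1,"linear": [0,0,0],"angular": [0,0,0]},{"grip": -1,"linear": [0,0,0],"angular": [0,0,0]},{"grip": -1,"linear": [0,0,0],"angular": [0,0,0]},{"grip": -1,"linear": [0,0,0],"angular": [0,0,0]},{"grip": -1,"linear": [0,0,0],"angular": [0,0,0]}])

```text
t: 23.85
ee_pos: [0.5188, 0.2629, 0.2061]
eef_rot: [[0.315, 0.949, -0.0], [0.949, -0.315, -0.0], [-0.0, -0.0, -1.0]]
contact_force: [-0.2, 0.5, -0.2]
opening: 0.0132
```

```bash
cat > tq.py <<'E'
from g import *
S=np.array([.511,.2392])
def tq():
    o=env.get_obs();p=np.array(o["ee_pos"]);F=np.array(o["contact_force"]);M=np.array(o["moment"]);R_=np.array(o["eef_rot"])
    d=p[:2]-S;T=M[2]+d[0]*F[1]-d[1]*F[0]
    yaw=np.arctan2(R_[1,0],R_[0,0]);tip=-R_[:,2]
    print("t",round(o["t"],2),"p",p.round(4),"yaw",np.degrees(yaw).round(2),"open",round(o["opening"],4),"F",F.round(1),"Mz",M[2].round(3),"T",T.round(3),"r",np.hypot(*d).round(4),"ang",np.degrees(np.arctan2(d[1],d[0])).round(2),"j",np.round(o["joint_positions"],2))
if __name__=="__main__": tq()
E
python3 tq.py
```

```text
t 23.85 p [0.5188 0.2629 0.2061] yaw 71.63 open 0.0132 F [-0.2  0.5 -0.2] Mz -0.028 T -0.021 r 0.0249 ang 71.75 j [-1.06  0.54  0.74  1.98 -0.49  0.81 -0.36]
```

play_rows(increments=[{"grip": -1,"linear": [-0.008,0.2,0.02],"angular": [0,0,0.08]},{"grip": -1,"linear": [-0.008,0.2,0.02],"angular": [0,0,0.08]},{"grip": -1,"linear": [-0.008,0.2,0.02],"angular": [0,0,0.08]},{"grip": -1,"linear": [-0.008,0.2,0.02],"angular": [0,0,0.08]},{"grip": -1,"linear": [-0.008,0.2,0.02],"angular": [0,0,0.08]}])

```text
t: 24.27
ee_pos: [0.5269, 0.2583, 0.2051]
eef_rot: [[0.662, 0.75, -0.001], [0.75, -0.662, 0.0], [-0.001, -0.001, -1.0]]
contact_force: [-2.4, 0.5, 2.0]
opening: 0.0129
```

```bash
python3 tq.py
```

```text
t 24.27 p [0.5269 0.2583 0.2051] yaw 48.56 open 0.0129 F [-2.4  0.5  2. ] Mz 0.231 T 0.285 r 0.0249 ang 50.19 j [-1.1   0.58  0.86  1.97 -0.58  0.86 -0.65]
```

play_rows(increments=[{"grip": -1,"linear": [-0.008,0.2,0.02],"angular": [0,0,0.08]},{"grip": -1,"linear": [-0.008,0.2,0.02],"angular": [0,0,0.08]},{"grip": -1,"linear": [-0.008,0.2,0.02],"angular": [0,0,0.08]},{"grip": -1,"linear": [-0.008,0.2,0.02],"angular": [0,0,0.08]},{"grip": -1,"linear": [-0.008,0.2,0.02],"angular": [0,0,0.08]}])

```text
t: 24.68
ee_pos: [0.5331, 0.2506, 0.2042]
eef_rot: [[0.901, 0.433, -0.001], [0.433, -0.901, 0.001], [-0.001, -0.001, -1.0]]
contact_force: [-3.3, 2.4, 3.2]
opening: 0.0131
```

```bash
python3 tq.py
```

```text
t 24.68 p [0.5331 0.2506 0.2042] yaw 25.65 open 0.0131 F [-3.3  2.4  3.2] Mz 0.295 T 0.385 r 0.0249 ang 27.26 j [-1.14  0.63  0.97  1.97 -0.67  0.9  -0.94]
```

play_rows(increments=[{"grip": -1,"linear": [-0.008,0.2,0.02],"angular": [0,0,0.08]},{"grip": -1,"linear": [-0.008,0.2,0.02],"angular": [0,0,0.08]},{"grip": -1,"linear": [-0.008,0.2,0.02],"angular": [0,0,0.08]},{"grip": -1,"linear": [0,0,0],"angular": [0,0,0]},{"grip": -1,"linear": [0,0,0],"angular": [0,0,0]}])

```text
t: 25.1
ee_pos: [0.5352, 0.2448, 0.2036]
eef_rot: [[0.978, 0.209, -0.001], [0.209, -0.978, 0.0], [-0.001, -0.0, -1.0]]
contact_force: [-2.5, 1.1, 4.0]
opening: 0.0132
```

```bash
python3 tq.py
```

```text
t 25.1 p [0.5352 0.2448 0.2036] yaw 12.08 open 0.0132 F [-2.5  1.1  4. ] Mz 0.144 T 0.185 r 0.0248 ang 13.06 j [-1.16  0.66  1.04  1.97 -0.72  0.93 -1.11]
```

play_rows(increments=[{"grip": -1,"linear": [-0.008,0.2,0],"angular": [0,0,0.08]},{"grip": -1,"linear": [-0.008,0.2,0.01],"angular": [0,0,0.08]},{"grip": -1,"linear": [-0.008,0.2,0.02],"angular": [0,0,0.08]},{"grip": -1,"linear": [-0.008,0.2,0.02],"angular": [0,0,0.08]},{"grip": -1,"linear": [-0.008,0.2,0.02],"angular": [0,0,0.08]}])

```text
t: 25.52
ee_pos: [0.5355, 0.2352, 0.2028]
eef_rot: [[0.982, -0.191, -0.0], [-0.191, -0.982, 0.001], [-0.0, -0.001, -1.0]]
contact_force: [-1.4, 2.2, 1.7]
opening: 0.0129
```

```bash
python3 tq.py
```

```text
t 25.52 p [0.5355 0.2352 0.2028] yaw -10.99 open 0.0129 F [-1.4  2.2  1.7] Mz 0.343 T 0.391 r 0.0248 ang -9.33 j [-1.19  0.72  1.14  1.98 -0.8   0.99 -1.41]
```

play_rows(increments=[{"grip": -1,"linear": [-0.008,0.2,0.02],"angular": [0,0,0.08]},{"grip": -1,"linear": [-0.008,0.2,0.02],"angular": [0,0,0.08]},{"grip": -1,"linear": [-0.008,0.2,0.02],"angular": [0,0,0.08]},{"grip": -1,"linear": [-0.008,0.2,0.02],"angular": [0,0,0.08]},{"grip": -1,"linear": [-0.008,0.2,0.02],"angular": [0,0,0.08]}])

```text
t: 25.93
ee_pos: [0.532, 0.226, 0.202]
eef_rot: [[0.83, -0.558, 0.0], [-0.558, -0.83, 0.001], [-0.0, -0.001, -1.0]]
contact_force: [-0.4, 1.9, 4.8]
opening: 0.0131
```

```bash
python3 tq.py; python3 -c "
from g import *
import cv2
c=capture('scene'); pickle.dump(c,open('scene14.pkl','wb')); cv2.imwrite('pics/scene14.png',cv2.resize(c['color'][130:220,340:460,::-1],None,fx=6.6,fy=6.6,interpolation=2))"
```

```text
t 25.93 p [0.532 0.226 0.202] yaw -33.91 open 0.0131 F [-0.4  1.9  4.8] Mz 0.4 T 0.435 r 0.0249 ang -32.2 j [-1.21  0.76  1.22  2.   -0.86  1.03 -1.72]
```

View pics/scene14.png

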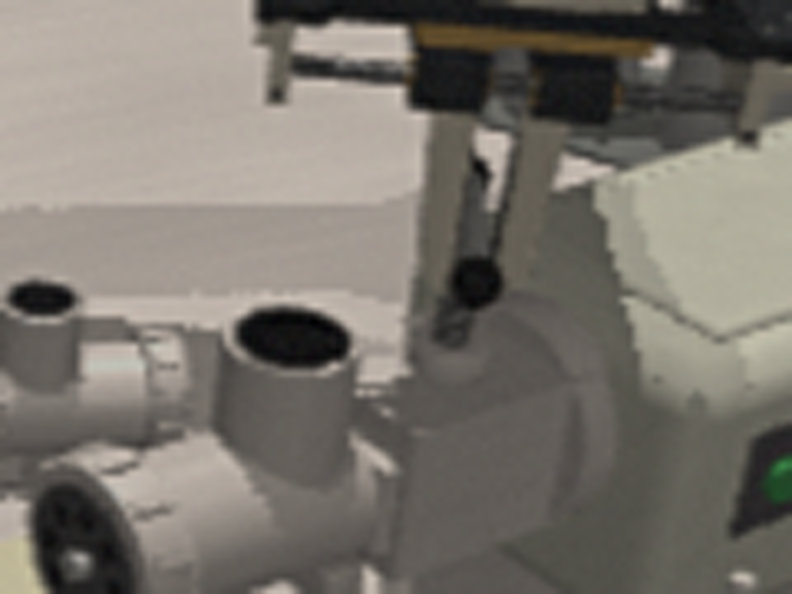

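```bash
cat > trk.py <<'E'
from h import *
import cv2,sys
def g(n): return cv2.GaussianBlur(cv2.cvtColor(pickle.load(open(n,'rb'))['color'],cv2.COLOR_RGB2GRAY),(0,0),.6).astype(np.float32)
# ring/plate dark disc and tube hole centroid by threshold, weighted
def cen(n,box,thr):
    x,y,w,h=box;a=g(n)[y:y+h,x:x+w];m=np.clip(thr-a,0,None)
    yy,xx=np.mgrid[0:h,0:w];return (np.array([(m*xx).sum(),(m*yy).sum()])/m.sum()+[x,y]).round(2),m.sum()
for n in sys.argv[1:]:
    print(n,"hole",*cen(n,(370,172,26,18),60),"plate",*cen(n,(343,203,18,30),60))
c=C['scene']
def head(pitch,slip=0):
    q=np.array([.5239,.1543]);yaw=1.724;a=np.array([np.cos(yaw),np.sin(yaw),0]);m=np.array([.5181,.1918,0])
    out=[]
    for P in((0,0,120),(-100,0,45)):
        v=np.array([P[0]-38,0,P[2]+70-95])/1000;cp,sp=np.cos(pitch),np.sin(pitch)
        # nose fixed, tail sags: rotate so that -x goes down
        x=v[0]*cp-v[2]*sp;z=v[0]*sp+v[2]*cp
        out.append(m+a*x+np.array([0,0,z+.095]))
    return proj(c,out)
for d in(0,1,2,3): print(d,head(np.radians(d)).round(2).tolist())
E
python3 trk.py scene8.pkl scene11.pkl scene12.pkl scene13.pkl scene14.pkl
```

```text
scene8.pkl hole [382.29 182.19] 4478.0 plate [351.98 217.41] 5702.0
scene11.pkl hole [382.22 182.12] 3211.0 plate [352.08 217.17] 5824.0
scene12.pkl hole [382.38 182.06] 3174.0 plate [352.16 217.36] 5661.0
scene13.pkl hole [382.35 182.07] 3149.0 plate [352.16 217.34] 5585.0
scene14.pkl hole [383.88 180.76] 3819.0 plate [352.54 214.95] 5918.0
0 [[384.1, 180.02], [350.15, 214.81]]
1 [[383.57, 180.41], [349.98, 215.61]]
2 [[383.03, 180.8], [349.82, 216.4]]
3 [[382.5, 181.21], [349.68, 217.18]]
```

play_rows(increments=[{"grip": -1,"linear": [0,0,0],"angular": [0,0,0]},{"grip": -1,"linear": [0,0,0],"angular": [0,0,0]},{"grip": -1,"linear": [-0.003,0.125,0.005],"angular": [0,0,0.05]},{"grip": -1,"linear": [-0.003,0.125,0.01],"angular": [0,0,0.05]},{"grip": -1,"linear": [-0.003,0.125,0.01],"angular": [0,0,0.05]}])

```text
t: 26.4
ee_pos: [0.5299, 0.223, 0.2018]
eef_rot: [[0.74, -0.673, 0.001], [-0.673, -0.74, 0.001], [-0.0, -0.001, -1.0]]
contact_force: [0.6, 4.9, 3.6]
opening: 0.0131
```

```bash
python3 tq.py; python3 -c "
from g import *
c=capture('scene'); pickle.dump(c,open('scene15.pkl','wb'))"; python3 tq.py; python3 trk.py scene15.pkl | head -1
```

```text
t 26.4 p [0.5299 0.223  0.2018] yaw -42.31 open 0.0131 F [0.6 4.9 3.6] Mz 0.397 T 0.498 r 0.0249 ang -40.57 j [-1.21  0.77  1.24  2.01 -0.87  1.04 -1.85]
t 26.45 p [0.5298 0.2229 0.2018] yaw -42.53 open 0.0132 F [-0.8  3.9  4.5] Mz 0.351 T 0.41 r 0.0248 ang -40.87 j [-1.21  0.77  1.24  2.01 -0.87  1.04 -1.86]
scene15.pkl hole [383.88 180.6 ] 3645.0 plate [352.53 214.91] 5918.0
```

play_rows(increments=[{"grip": 0,"linear": [0,0,0],"angular": [0,0,0]},{"grip": 0,"linear": [0,0,0],"angular": [0,0,0]},{"grip": 0,"linear": [0,0,0],"angular": [0,0,0]},{"grip": 0,"linear": [0,0,0],"angular": [0,0,0]},{"grip": 0,"linear": [0,0,0],"angular": [0,0,0]}])

```text
t: 26.87
ee_pos: [0.5294, 0.2219, 0.2014]
eef_rot: [[0.739, -0.674, -0.0], [-0.674, -0.739, -0.0], [0.0, 0.0, -1.0]]
contact_force: [0.3, 0.3, -0.4]
opening: 0.0418
```

```bash
python3 tq.py; python3 -c "
from g import *
import cv2
c=capture('scene'); pickle.dump(c,open('scene16.pkl','wb'))
a=pickle.load(open('scene15.pkl','rb'))['color']
im=np.hstack([cv2.resize(q[130:220,380:440,::-1],None,fx=6.6,fy=6.6,interpolation=2) for q in(a,c['color'])])
cv2.imwrite('pics/scene16.png',im)"; python3 trk.py scene16.pkl | head -1
```

```text
t 26.87 p [0.5294 0.2219 0.2014] yaw -42.36 open 0.0418 F [ 0.3  0.3 -0.4] Mz -0.043 T -0.033 r 0.0252 ang -43.22 j [-1.21  0.77  1.24  2.01 -0.87  1.04 -1.85]
scene16.pkl hole [383.9 180.6] 3705.0 plate [352.53 214.88] 5932.0
```

View pics/scene16.png

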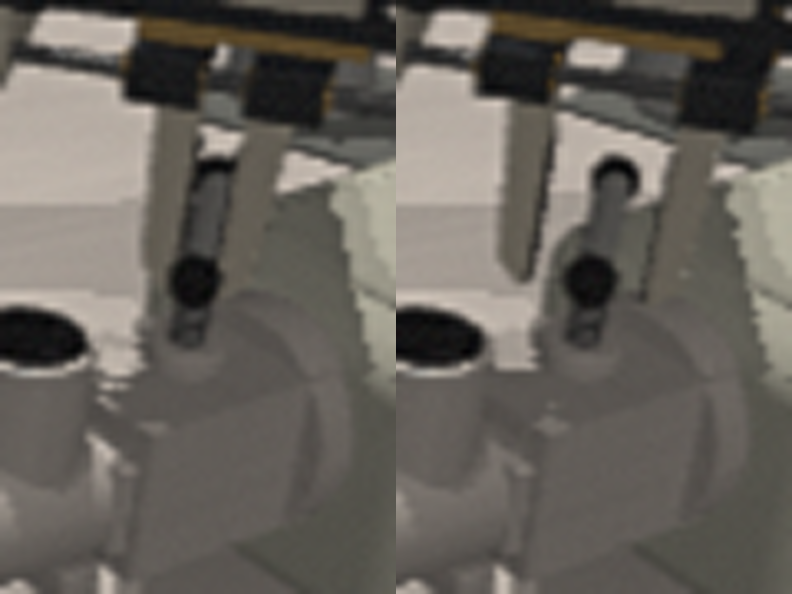

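play_rows(increments=[{"grip": 0,"linear": [0,0,0],"angular": [0,0,0]},{"grip": 0,"linear": [0,0,-1],"angular": [0,0,0]},{"grip": 0,"linear": [0,0,-3],"angular": [0,0,0]},{"grip": 0,"linear": [0,0,-4],"angular": [0,0,0]},{"grip": 0,"linear": [0,0,-4],"angular": [0,0,0]}])

```text
t: 27.33
ee_pos: [0.5293, 0.2215, 0.3232]
eef_rot: [[0.738, -0.675, -0.0], [-0.675, -0.738, -0.003], [0.001, 0.002, -1.0]]
contact_force: [0.1, 1.3, -0.3]
opening: 0.0464
```

play_rows(increments=[{"grip": 0,"linear": [-4,0,0],"angular": [0,0,0]},{"grip": 0,"linear": [-4,0,0],"angular": [0,0,0]},{"grip": 0,"linear": [-4,0,0],"angular": [0,0,0]},{"grip": 0,"linear": [0,0,0],"angular": [0,0,0]},{"grip": 0,"linear": [0,0,0],"angular": [0,0,0]}])

```text
t: 27.75
ee_pos: [0.4392, 0.3052, 0.3221]
eef_rot: [[0.742, -0.67, -0.0], [-0.67, -0.742, 0.001], [-0.001, -0.0, -1.0]]
contact_force: [-0.1, -1.0, 0.7]
opening: 0.0461
```

```bash
python3 tq.py; python3 -c "
from g import *
import cv2
for n,(x,y,w,h) in (('scene',(330,140,120,90)),('top',(100,165,140,90))):
    c=capture(n); pickle.dump(c,open(n+'17.pkl','wb')); k=800/w; cv2.imwrite(f'pics/{n}17.png',cv2.resize(c['color'][y:y+h,x:x+w,::-1],None,fx=k,fy=k,interpolation=2))
    cv2.imwrite(f'pics/{n}17f.png',c['color'][:,:,::-1])
"; python3 trk.py scene17.pkl|head -1
```

```text
t 27.75 p [0.4392 0.3052 0.3221] yaw -42.08 open 0.0461 F [-0.1 -1.   0.7] Mz 0.001 T 0.084 r 0.0975 ang 137.4 j [-1.54  0.5   1.27  1.95 -0.54  1.1  -2.35]
scene17.pkl hole [384.05 180.68] 3022.0 plate [352.55 214.89] 6107.0
```

View pics/scene17.png

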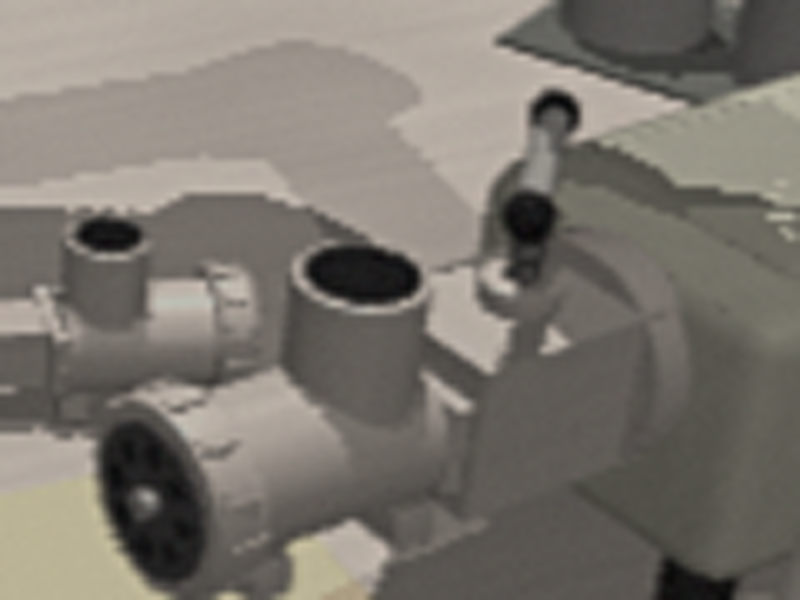

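View pics/top17.png

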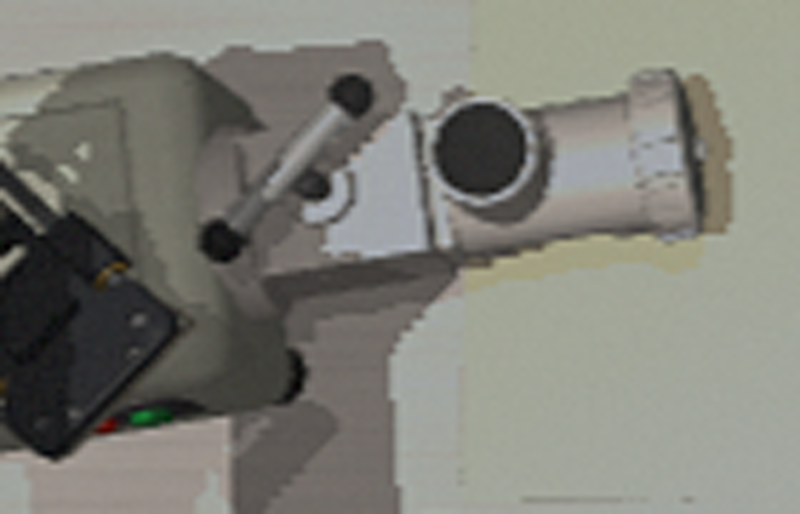

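View pics/scene17f.png

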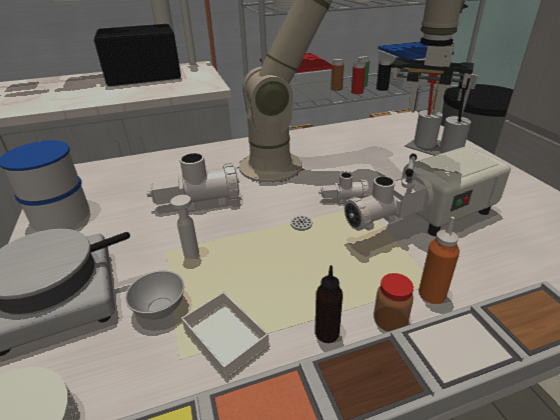

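```bash
python3 -c "
from h import *
t=crop((482,149),(100,165),800/140);s=np.array([384.2,180.9])
o1,d1=ray(C['scene'],s);o2,d2=ray(C['top'],t)
k=np.linalg.lstsq(np.c_[d1,-d2],o2-o1,rcond=None)[0];print(o1+k[0]*d1,o2+k[1]*d2)
print(atz(C['top'],t,.19))
t=lambda u,v:crop((u,v),(100,165),800/140)
# hub front top edge & flange
for p in ((414,114),(428,246)):print('hub front',atz(C['top'],t(*p),.151))
"
python3 -c "
import pickle,cv2,numpy as np
a=pickle.load(open('scene17.pkl','rb'))['color'][185:225,380:420,::-1]
b=pickle.load(open('top17.pkl','rb'))['color'][175:215,160:200,::-1]
im=np.hstack([cv2.resize(i,None,fx=10,fy=10,interpolation=2) for i in(a,b)]).astype(float)/255
cv2.imwrite('pics/e17.png',(np.clip(im**.6*1.1,0,1)*255).astype('uint8'))"
```

```text
[0.52488268 0.15422317 0.18790922] [0.52394279 0.15226391 0.18729735]
[0.52335908 0.15169989 0.19      ]
hub front [0.54978299 0.19393894 0.151     ]
hub front [0.48339586 0.18509825 0.151     ]
```

View pics/e17.png

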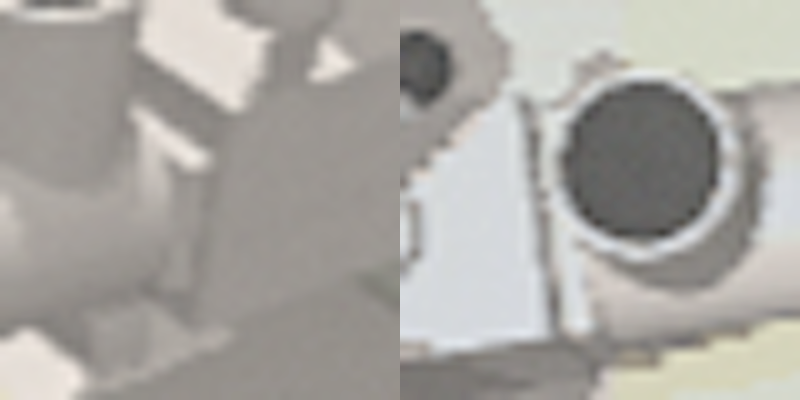

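```bash
python3 -c "
from bench import env
print(env.finish_job(), env.get_obs()['t'])"
```

```text
the job is handed in; nothing more can be done
the job is handed in; nothing more can be done
```

I fitted the middle-sized grinder head onto the drive unit, clamped it with the T-handle and let go. The job was handed in at about 28 s of the 72 s allowed, and it reports no verdict.

**Fit:**
- I gripped the head by its feed tube and slid the shank in without side contact until it stopped firmly, with about 11 N of push.
- After I let go, the head sagged and its position looked 2–3 mm short of home. I pushed on the ring nut with up to 14 N and it hardly moved (under 0.5 mm), so I took it as home.
- In the final top picture, the tube is 38.4 mm in front of the hub face, against 38 mm expected. The two cameras disagree by about 2 mm, so that agreement is partly luck.

**Clamp:**
- I turned the handle about 1.96 rad clockwise.
- The torque while turning read about 0.29 N·m free, 0.39 while lifting, then 0.44 and 0.50 as it climbed.
- That puts it about 0.2 N·m above the free drag, inside the 0.15–0.25 tight range. Each figure is a single reading with roughly ±0.04 noise, so the margin is thin.
- The pictures showed the head rising by as much as going from 3 degrees of sag to level should give. It did not drop after I let go.

**Surroundings:** The final pictures show nothing else moved, and the gripper is clear of everything.

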